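Gauge, load and close a cocoa bean cracker

ROBOT

A 6-joint arm with a two-finger parallel gripper is mounted at the origin on a cart in front of the work surface, level with it; the furniture and walls round the work are solid. World frame = base frame: x ahead of the robot, y to its left, z up, the work surface at z = 0. Lengths are in m, angles in rad, forces in N, time in s.
With the tool pointing down it reaches from about 0.4 to 0.825 m from the base axis. Payload 7 kg.
Tool frame: the origin (TCP) lies at the very end of the fingers, on their centre line; the grasp point (between the pads) lies 19 mm behind it; z points along the fingers, x is the direction in which the jaws open and shut, and the axes are right-handed (so a half turn about z gives the same grasp; the last joint's range is limited). The gripper opens to 88 mm and grips with 3 to 60 N. Pads are 19 mm wide; open, the fingers measure 130 mm over their backs; the gripper's body (78 mm by 193 mm) begins 47 mm behind the grasp point.
Start: joints at [-1.05, 0.359, 0.012, 0, -1.224, -0.288], TCP at [0.156, -0.657, 0.227] pointing down, gripper open.
Joint ranges: [-3.07, 3.07], [-1.43, 2.12], [-1.02, 1.25], [-3.03, 1.67], [-3.05, -0], [-3.03, 3.03]. Speed limits (rad/s): [2.39, 2.39, 3.01, 3.14, 3.14, 3.14].

INTERFACE

Orientations are given as [roll, pitch, yaw] about the fixed x, y, z axes, in that order (R = Rz(yaw) Ry(pitch) Rx(roll)).
In Python, from station import telemetry, grab_frame, arm, regions_of, pinpoint gives the robot as it stands. The module is installed in compiled form; this text tells all that it offers.
- The arm moves only by the shell command python3 -m inch 'ROWS' [FORCE]. ROWS is text: rows parted by semicolons, each of 7 numbers parted by spaces: the opening, from 0 (shut) to 1 (fully open), then the shift along the world's x, y, z in cm, then the turn, a rotation vector about the world's x, y, z in degrees. A call has 1 to 12 rows; each row is the pose to reach, as a shift and turn from the pose measured when the call began; what a row does not reach only later rows make up. A row lasts 1/8 s, in which the tool goes at most 62.5 mm and 10.7 degrees, less where a joint would pass 70% of its speed; a pose out of reach is approached as far as the arm can. A call with a gripper value outside its range is refused whole. The fingers move at their own pace and stop on an object; FORCE is the grip in N (left out, the last holds). Time passes only in rows, so rows that repeat a pose let the fingers close. It gives the time, the measured TCP pose, the force and the opening at its end, in the units of the state.
- telemetry.get_state(): the state, without advancing time (a new reading comes with each control period).
- grab_frame(name): name is "scene" or "side" or "wrist"; returns a dict with "pixels" (400x640x3 uint8, red, green, blue), "fx", "fy", "cx", "cy" (pixels), "dist_coeffs" ([k1, k2, p1, p2, k3] as OpenCV has them; the pictures are not rectified), "R" (3x3) and "t" (3): a world point X has camera coordinates R X + t. Camera axes: x right, y down, z forward; pixel columns grow to the right and rows downward; lengths in m; the calibration is good to about 2 mm. A picture is of the moment at which its call begins. There is no depth.
- arm.job_done(): hands the job in, once; it reports no verdict.
Trained networks look in the newest picture that a camera, given by its name, has taken for a name from the list of things; names that differ only in an ending like _2 or _b are one class to them, and where a whole thing is asked for, a point or a joint stands for the part that bears it (a point fixed in the world has none). Each returns a list of dicts, best first, with "p" (0 to 1); they miss things now and then, are a little off and sometimes report something else, mostly with a low value. They report only what shows in the picture. A call takes as long as a camera call.
- regions_of(camera, name): "pixels" (400x640 bool, what is visible of it) and "bbox" ([left, top, right, bottom] in pixels, round what is visible of it).
- pinpoint(camera, name): "location" ([column, row] in pixels: a listed point, or the origin of a listed thing).
The state is a dict: "t": time; "q": joint angles; "qd": joint speeds; "joint_efforts": joint torques, N m; "eef_pos": TCP position; "ee_rot": TCP orientation; "force": force on the tool from outside, world axes, zero at the start; "moment": the same for the moment, N m; "width": finger opening in m.
Only numpy, scipy, OpenCV 4.12 (cv2) and the standard library are available. Lean on these libraries where they do the work, as an engineer would, in place of code of your own. Each camera call takes 0.05 s, during which the arm holds its last target. There are 200 camera calls.

TASK

Get the cocoa bean cracker ready for a test crack: take the orange-handled feeler gauge from its dock on the cracker's side and try it straight down between the two rollers in the open hopper, moving the red-knobbed gap lever as needed (gauge back in its dock meanwhile), until the thin blade slides in and only the thicker shoulder stops it, without force; to see that the rollers are parallel, try it in the left half of the rollers first and, once it fits there, in the right half too. With the gap right, leave the lever there, put the gauge back in its dock and drop every bean, on the board or beside it, into the hopper. Last, close the hopper: hook the front lip of the black lid under the bar along the hopper's front rim, then pivot the lid down until it snaps flat under the spring clip at the back; don't upset the glass or the sugar jar.

Things in the scene. Friction and masses are not known exactly. Their poses are not given: they have to be found in the camera images.
- mill: Cocoa bean cracker, plywood, fixed, 132 x 128 mm; origin centre of underside, +x to its back, +y to its left, z up. All lengths below in mm along these axes. Hopper on top. Two steel rollers (radius 20) lie side by side along y under it, axes at z 75; the back one is fixed, the front one moves in x. Parked crank on the left side, at x 23 to 85, y 64 to 132, z below 85.
- hopper_rim (a point): Centre of the hopper's open mouth, mill (0, 0, 130), level with the rim. Inside 84 (x) by 100 (y), walls 3 thick; sloping plates narrow it to 50 in x over the rollers, which lie 35 below the rim. Closed, the middle of the lid's underside lies at this point.
- nip (a point): Point of the fixed back roller nearest the other roller, half-way along, mill (3, 0, 75). The gap begins here and extends to -x. The gauge goes down from above, about 25 left and then 25 right of here (the rollers are 96 long), its flat (+x) face 0.5 to 1 mm in front of this point, so gauge x = mill -1.6.
- moving_roller (a point): Centre of the front roller, on its axis. Gap in mm = -17 - its x in the mill frame (mm); right is 4 to 8. The noise of this reading is about as large as that tolerance.
- gap_lever (a joint): Gap lever on the right (-y) side, rad, 0 to 0.16; hinge along y at mill x -19.5, z 25. Larger = knob nearer the front (-x) = wider gap. Stiff, about 10 N at the knob; stays where left. Gap in mm = 2.5 + 50 x value + play; play lies between -2.5 and 2.5, unknown, constant in a run: so the gauge must decide. Starts too tight, right or too wide.
- lever_knob (a point): Centre of the lever's upright red knob, 18 diameter, 31 tall; at mill y -95, about 147 over the worktop (its pin and lever lie below 131), 42 from the hopper's side wall. Moves along the mill's x by 122 per rad of gap_lever.
- dock (a point): Gauge dock: mouth centre of an upright slot through a plywood block on the left side, mill (-20, 94, 95); slot 17 (x) by 30 (y), block 34 by 53. The gauge hangs in it, axes along the mill's, its collar on the block's top at this height.
- gauge_grip (a point): Centre of the gauge's orange handle, 14 (x) by 28 (y) by 42 (z), on a collar 22 by 36 by 3. Below 77 of steel blade, 20 wide in y: upper 53 are 8 thick (x -4 to 4), lowest 24 are 4 thick (x 0 to 4, tip 2.4). So its +x face is flat; the shoulder is a 4 mm step on the -x side, to face the moving roller. Stands in the dock at the start. 60 g.
- gauge_tip (a point): Lower end of the gauge on its axis, 98 below gauge_grip. Its z in the mill frame: 54 to 65 when the shoulder sits on the moving roller in a right gap; above 70 when the blade jams in too tight a gap; below 50 when the gap is too wide and the shoulder passes; 18 in the dock.
- keeper (a point): Middle of the inner lower edge of the bar along the hopper's front rim, mill (-51, 0, 136). Bar 88 long in y, x -62 to -51, z 136 to 139.5, upright behind it with inner face at x -58.5. The lid's lip goes under it, over the rim's outer edge (x -45, z 130), past this edge by 6.
- lid_clip (a joint): Spring clip at the middle of the hopper's back rim, rad: 0 at rest, up to 0.35 pushed back. Leaf 28 wide at mill x 52, up to z 152; its nose reaches forward to x 44.5, slanted above, flat below at z 135. The lid's back edge pushes it aside (up to about 12 N on the rib), then it springs back over the lid.
- lid_grip (a point): Centre of the rib on the black lid, 12 (x) by 44 (y) by 24 (z). Lid plate 95 x 110 x 4, x -47 to 48 from its origin (underside); this point at lid (12, 0, 16). Lid -x is its front. Flat on the worktop at the start; closed, its axes are along the mill's and this point is at mill (12, 0, 146). 120 g.
- lid_lip (a point): Middle of the front edge of the lid's lip, lid (-57, 0, 2): lip 76 wide, 4 thick, stands 10 out of the plate. Slides in under the bar with the lid's back about 20 degrees up; closed it is at mill (-57, 0, 132), free to within 3 in x.
- bean_1_c (a point): Centre of a roasted cocoa bean, dark brown, 28 x 14 x 13 mm, long along its x, lying on the wooden board (200 x 140 x 6 mm) at the start; four to six of the six beans are there. 12 g.
- bean_2_c (a point): Centre of another such bean (or absent).
- bean_3_c (a point): Centre of another such bean (or absent).
- bean_4_c (a point): Centre of another such bean (or absent).
- bean_5_c (a point): Centre of another such bean (or absent).
- bean_6_c (a point): Centre of another such bean (or absent).
- tumbler: Drinking glass, 81 mm across, 92 mm tall, behind the work: leave it standing. Origin: centre of its underside.
- jar_sugar: Sugar jar with red lid, 78 mm across, 154 mm tall, behind the work: leave it standing. Origin: centre of its underside.

How it is judged:
By the outcome, as a careful person would: the job done as asked, in the order asked, and still so for the second after the job is handed in, with the robot touching nothing.
Of bean_1, bean_2, bean_3, bean_4, bean_5, bean_6 only 4 to 6 are there at a start; the rules pass over those that are not, and their reading is None.
At some moment in a run one of bean_1, bean_2, bean_3, bean_4, bean_5, bean_6, lid may be knocked a few centimetres aside while the robot is not near it.
It also fails if it takes over 210 s, if anything falls off the work surface, if the arm or the gripper's body presses on something with over 40 N, if the wrist force passes 120 N, or if a joint passes its speed limit or range.

## Working session

There is one attempt and no reset: what is moved stays moved. The work goes in short steps, Python scripts to look and compute and a shell command to move; the robot and the scene stay as the last step left them, time stands still between calls to the robot, and variables do not carry over. Pictures are saved under pics/ and viewed, about 12 in all and at most 16, crops included, and the job is handed in when it is done.

```bash
mkdir -p pics; cat > h.py <<'E'
import numpy as np, cv2
from station import telemetry, grab_frame, arm, regions_of, pinpoint
def cam(n):
    f=grab_frame(n); K=np.array([[f['fx'],0,f['cx']],[0,f['fy'],f['cy']],[0,0,1.]])
    return dict(img=f['pixels'],K=K,d=np.array(f['dist_coeffs'],float),R=np.array(f['R']),t=np.array(f['t']),name=n)
def ray(c,uv):
    p=cv2.undistortPoints(np.array([[uv]],float),c['K'],c['d'])[0,0]
    d=c['R'].T@np.array([p[0],p[1],1]); return -c['R'].T@c['t'], d/np.linalg.norm(d)
def atz(c,uv,z):
    o,d=ray(c,uv); return o+d*(z-o[2])/d[2]
def tri(obs):
    A=np.zeros((3,3));b=np.zeros(3);
    for c,uv in obs:
        o,d=ray(c,uv);P=np.eye(3)-np.outer(d,d);A+=P;b+=P@o
    x=np.linalg.solve(A,b); return x,[np.linalg.norm((np.eye(3)-np.outer(d,d))@(x-o))*1000 for o,d in [ray(c,u) for c,u in obs]]
def proj(c,X):
    r,_=cv2.Rodrigues(c['R']); return cv2.projectPoints(np.array(X,float).reshape(-1,1,3),r,c['t'],c['K'],c['d'])[0][:,0]
def save(c,fn,box=None,s=1):
    im=c['img'][:,:,::-1]
    if box: im=im[box[1]:box[3],box[0]:box[2]]
    cv2.imwrite('pics/'+fn,cv2.resize(im,None,fx=s,fy=s,interpolation=cv2.INTER_CUBIC))
def st():
    s=telemetry.get_state(); np.set_printoptions(precision=4,suppress=True)
    print('t',round(s['t'],2),'pos',np.array(s['eef_pos']),'rot',np.array(s['ee_rot']),'F',np.array(s['force']).round(1),'w',round(s['width'],4)); return s
E
python3 - <<'E'
from h import *
st()
C={n:cam(n) for n in('scene','side')}
for n,c in C.items():
    save(c,n+'0.png'); print(n,-c['R'].T@c['t'])
P={}
for k in ['mill','hopper_rim','nip','moving_roller','lever_knob','dock','gauge_grip','gauge_tip','keeper','lid_grip','lid_lip','tumbler','jar_sugar','bean_1_c']:
    for n,c in C.items():
        r=pinpoint(n,k); P[n,k]=[(np.round(x['location'],1),round(x['p'],2)) for x in r]
    o=[(C[n],P[n,k][0][0]) for n in C if P[n,k]]
    if k=='bean_1_c':
        for n in C: print(n,[(a.tolist(),p,atz(C[n],a,.0125).round(3).tolist()) for a,p in P[n,k]])
    else: print(k,[(n,P[n,k][0][0].tolist(),P[n,k][0][1],len(P[n,k])) for n in C if P[n,k]],*( [x if isinstance(x,list) else x.round(4) for x in tri(o)] if len(o)==2 else []))
E
```

```text
t 0.0 pos [ 0.1556 -0.6563  0.2256] rot [-3.1415 -0.0017  1.8035] F [-0.2 -0.4 -0. ] w 0.0879
scene [-0.041   0.4142  0.8799]
side [0.1999 0.8347 0.7907]
mill [('scene', [322.0, 239.7], 0.82, 1), ('side', [336.5, 240.5], 0.68, 1)] [ 0.4884  0.0013 -0.0121] [np.float64(2.9027740476789505), np.float64(2.9027740476790496)]
hopper_rim [('scene', [393.6, 182.6], 0.56, 1), ('side', [337.4, 208.3], 0.98, 2)] [ 0.6691 -0.4823 -0.2503] [np.float64(27.335788055080215), np.float64(27.335788055080137)]
nip [('scene', [321.2, 221.4], 0.67, 1), ('side', [337.4, 216.9], 0.71, 1)] [0.4808 0.0138 0.0906] [np.float64(2.7654119364966974), np.float64(2.7654119364966077)]
moving_roller [('scene', [295.6, 240.1], 0.71, 3), ('side', [387.6, 194.5], 0.65, 2)] [0.3081 0.1984 0.3416] [np.float64(3.224803310878827), np.float64(3.2248033108788228)]
lever_knob [('scene', [360.1, 195.0], 0.7, 1), ('side', [360.5, 185.2], 0.66, 1)] [ 0.4424 -0.0728  0.1646] [np.float64(0.21449456269221176), np.float64(0.2144945626922432)]
dock [('scene', [296.8, 240.9], 0.9, 4), ('side', [331.1, 232.5], 0.98, 1)] [0.4656 0.0982 0.
[... 447 characters left out ...]
6)]
lid_grip [('scene', [231.4, 306.5], 0.84, 1), ('side', [314.8, 309.6], 0.75, 1)] [0.4329 0.3011 0.0241] [np.float64(0.047897731286565486), np.float64(0.0478977312863839)]
lid_lip [('scene', [254.1, 321.9], 0.63, 1), ('side', [339.1, 317.8], 0.6, 1)] [ 0.3802  0.2743 -0.0078] [np.float64(5.025600984866395), np.float64(5.025600984866386)]
tumbler [('scene', [313.3, 186.1], 0.96, 2), ('side', [294.9, 209.4], 0.73, 2)] [ 0.6885 -0.1101 -0.0304] [np.float64(1.3295449899604452), np.float64(1.3295449899606022)]
jar_sugar [('scene', [212.8, 220.9], 0.96, 1), ('side', [233.5, 262.3], 0.9, 2)] [ 0.7361  0.2111 -0.022 ] [np.float64(5.031148299078044), np.float64(5.031148299078052)]
scene []
side []
```

View pics/scene0.png

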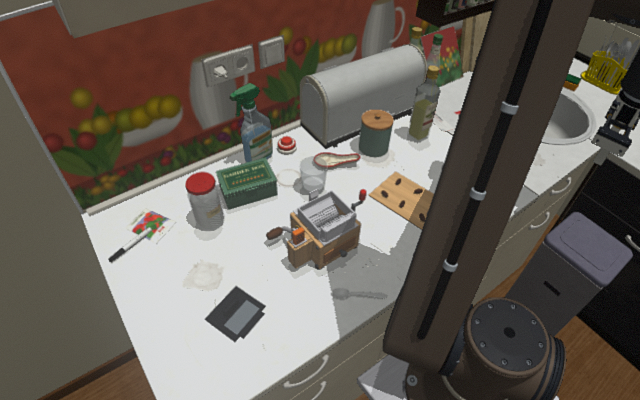

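View pics/side0.png

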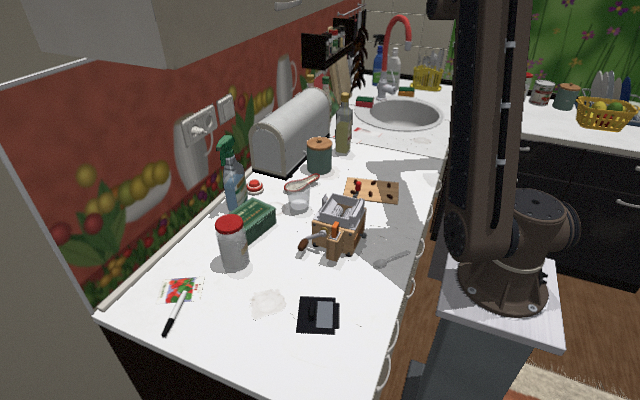

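The scene picture shows the mill at about (325,235), with the orange gauge at (297,240) on its left. The red knob is at (361,195), the lid at (235,312), and the board with beans at (405,197), partly hidden by the arm. The side picture shows the same layout, with the board at (372,190). Next I move to a wrist view over the board.

```bash
python3 -m inch '1 3 5 4 0 0 9.6; 1 6 10 8 0 0 19; 1 10 15 12 0 0 29; 1 14 20 16 0 0 38; 1 18 25 18 0 0 48; 1 22 30 18 0 0 57; 1 24 34 18 0 0 67; 1 26 38 18 0 0 76; 1 27 41 18 0 0 76.7; 1 27 41 18 0 0 76.7'
python3 - <<'E'
from h import *
st(); c=cam('wrist'); save(c,'w1.png'); print('wrist cam',-c['R'].T@c['t'])
print([(np.round(x['location']).tolist(),round(x['p'],2),atz(c,x['location'],.0125)[:2].round(3).tolist()) for x in pinpoint('wrist','bean_1_c')])
c=cam('scene')
for n in('scene','side'):
    c=cam(n)
    print(n,[(np.round(x['location']).tolist(),round(x['p'],2),atz(c,x['location'],.0125)[:2].round(3).tolist()) for x in pinpoint(n,'bean_1_c')])
E
```

```text
t: 2.75
eef_pos: [0.4266, -0.2446, 0.4069]
ee_rot: [3.141, 0.001, -3.137]
force: [-0.1, -0.7, -0.5]
width: 0.0876
t 2.75 pos [ 0.4266 -0.2446  0.4069] rot [ 3.1414  0.0011 -3.1369] F [-0.1 -0.7 -0.5] w 0.0876
wrist cam [ 0.4263 -0.329   0.5652]
[([338.0, 84.0], 0.45, [0.401, -0.335])]
scene [([299.0, 241.0], 0.64, [0.507, 0.064]), ([431.0, 199.0], 0.56, [0.415, -0.338])]
side [([335.0, 240.0], 0.58, [0.481, 0.029])]
```

View pics/w1.png

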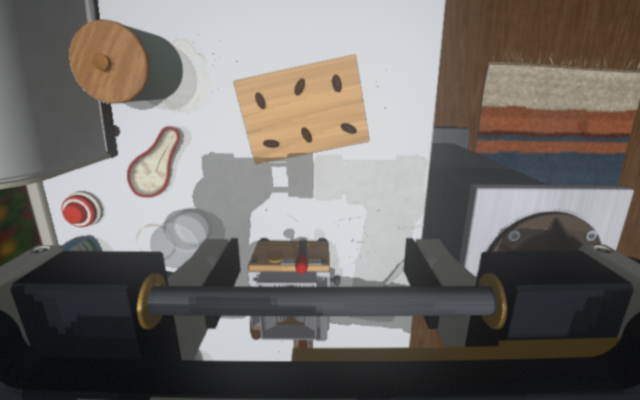

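The wrist view shows 6 beans on the board (240–370, 60–160), and the mill at (290,290) behind the fingers. Next I go over the mill.

```bash
python3 - <<'E'
from h import *
c=cam('wrist'); im=cv2.cvtColor(c['img'],cv2.COLOR_RGB2HSV); 
m=((im[:,:,2]<80)).astype(np.uint8); m[:50]=0;m[165:]=0;m[:,:235]=0;m[:,370:]=0
n,l,s,ce=cv2.connectedComponentsWithStats(m)
for i in range(1,n):
    if 40<s[i,4]<800:
        X=atz(c,ce[i],.0125); p=np.argwhere(l==i)[:,::-1].astype(float); w=np.array([atz(c,q,.0125)[:2] for q in p]); u,sv,v=np.linalg.svd(w-w.mean(0)); print(ce[i].round(1),s[i,4],X[:2].round(4),'axis deg',round(np.degrees(np.arctan2(v[0,1],v[0,0]))%180))
E
python3 -m inch '1 0.5 5 0 0 0 0; 1 1.5 10 0 0 0 0; 1 2.5 15 0 0 0 0; 1 3.5 20 0 0 0 0; 1 4 24 0 0 0 0; 1 4 26 0 0 0 0; 1 4 27 0 0 0 0; 1 4 27 0 0 0 0'
python3 - <<'E'
from h import *
st(); c=cam('wrist'); S=[c,cam('scene'),cam('side')]; save(c,'w2.png')
for k,z in [('mill',0),('hopper_rim',.13),('nip',.075),('moving_roller',.075),('lever_knob',.147),('dock',.095),('gauge_grip',.119),('keeper',.136),('lid_grip',.016),('lid_lip',.002)]:
  for c in S:
    r=pinpoint(c['name'],k); print(k,c['name'],[(np.round(x['location']).tolist(),round(x['p'],2),atz(c,x['location'],z)[:2].round(4).tolist()) for x in r[:2]])
E
```

```text
t: 4.15
eef_pos: [0.4654, 0.0223, 0.4064]
ee_rot: [-3.141, -0.0, 3.141]
force: [-0.2, -0.6, -0.1]
width: 0.0873
t 4.15 pos [0.4654 0.0223 0.4064] rot [-3.1415 -0.0004  3.1408] F [-0.2 -0.6 -0.1] w 0.0873
mill wrist [([313.0, 128.0], 0.88, [0.4797, 0.0029])]
mill scene [([324.0, 242.0], 0.68, [0.4738, 0.0066])]
mill side [([337.0, 241.0], 0.76, [0.4802, 0.0186]), ([340.0, 206.0], 0.41, [0.5329, -0.159])]
hopper_rim wrist [([311.0, 140.0], 0.79, [0.4793, 0.0038])]
hopper_rim scene [([325.0, 210.0], 0.96, [0.4751, 0.0081])]
hopper_rim side [([342.0, 206.0], 0.55, [0.474, 0.0037])]
nip wrist [([309.0, 138.0], 0.74, [0.4836, 0.0092])]
nip scene [([324.0, 221.0], 0.74, [0.4849, 0.0015])]
nip side [([336.0, 216.0], 0.86, [0.4948, -0.0101])]
moving_roller wrist [([328.0, 135.0], 0.81, [0.4551, 0.0038])]
moving_roller scene [([332.0, 227.0], 0.55, [0.4574, -0.0047])]
moving_roller side [([347.0, 224.0], 0.47, [0.4503, 0.0149])]
lever_knob wrist [([327.0, 61.0], 0.63, [0.4589, -0.0917])]
lever_knob scene [([360.0, 194.0], 0.65, [0.4555, -0.0856])]
lever_knob side [([359.0, 188.0], 0.59, [0.448
[... 329 characters left out ...]
scene [([297.0, 237.0], 0.65, [0.4521, 0.1038])]
gauge_grip side [([336.0, 230.0], 0.44, [0.4558, 0.098])]
keeper wrist [([350.0, 139.0], 0.85, [0.4281, 0.001])]
keeper scene [([341.0, 221.0], 0.73, [0.4233, -0.0012]), ([331.0, 229.0], 0.71, [0.4163, 0.0331])]
keeper side [([355.0, 206.0], 0.88, [0.4345, -0.0018])]
lid_grip wrist [([337.0, 287.0], 0.74, [0.4362, 0.2999])]
lid_grip scene [([231.0, 308.0], 0.88, [0.4333, 0.3033])]
lid_grip side [([314.0, 311.0], 0.76, [0.4355, 0.2992]), ([359.0, 189.0], 0.67, [0.4997, -0.2636])]
lid_lip wrist [([367.0, 271.0], 0.79, [0.3791, 0.2733])]
lid_lip scene [([252.0, 322.0], 0.9, [0.3819, 0.2776])]
lid_lip side [([338.0, 318.0], 0.73, [0.3766, 0.285])]
```

View pics/w2.png

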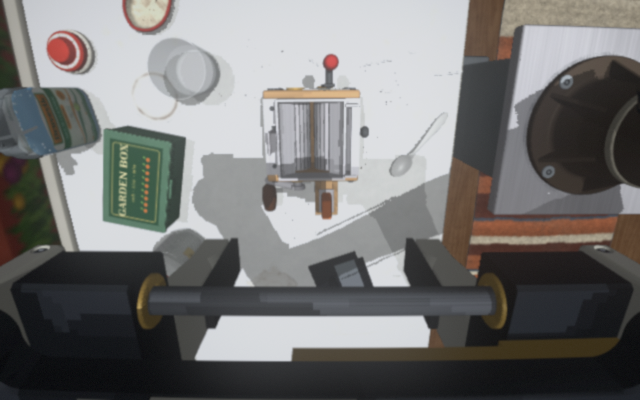

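Hopper at (313,138), knob (330,62), gauge handle (326,205), crank (270,196); the mill is nearly square to the world axes. Now I move over the dock, which also puts the camera close above the hopper.

```bash
python3 -m inch '0.6 -0.2 3 -6 0 0 0; 0.6 -0.5 6 -12 0 0 0; 0.6 -0.65 7.5 -17 0 0 0; 0.6 -0.65 7.5 -19 0 0 0;0.6 -0.65 7.5 -19 0 0 0;0.6 -0.65 7.5 -19 0 0 0'
python3 - <<'E'
from h import *
st(); c=cam('wrist'); save(c,'w3.png',(160,0,480,230),2.4); print(-c['R'].T@c['t'])
for k,z in [('hopper_rim',.13),('nip',.075),('moving_roller',.075),('lever_knob',.147),('dock',.095),('gauge_grip',.119),('keeper',.136)]:
    r=pinpoint('wrist',k); print(k,[(np.round(x['location'],1).tolist(),round(x['p'],2),atz(c,x['location'],z)[:2].round(4).tolist()) for x in r[:2]])
E
```

```text
t: 6.55
eef_pos: [0.4597, 0.0977, 0.2178]
ee_rot: [3.141, 0.001, 3.141]
force: [-0.0, -1.3, 0.2]
width: 0.0526
t 6.55 pos [0.4597 0.0977 0.2178] rot [3.141  0.0014 3.1407] F [-0.  -1.3  0.2] w 0.0526
[0.4589 0.0131 0.376 ]
hopper_rim [([292.8, 75.9], 0.88, [0.4796, 0.0055])]
nip [([296.4, 79.0], 0.73, [0.4812, 0.0063])]
moving_roller [([323.3, 78.7], 0.57, [0.4581, 0.0061])]
lever_knob []
dock [([321.7, 188.6], 0.58, [0.4596, 0.0985])]
gauge_grip [([326.8, 195.0], 0.74, [0.4554, 0.0966])]
keeper [([368.7, 73.0], 0.65, [0.4274, 0.0038])]
```

View pics/w3.png

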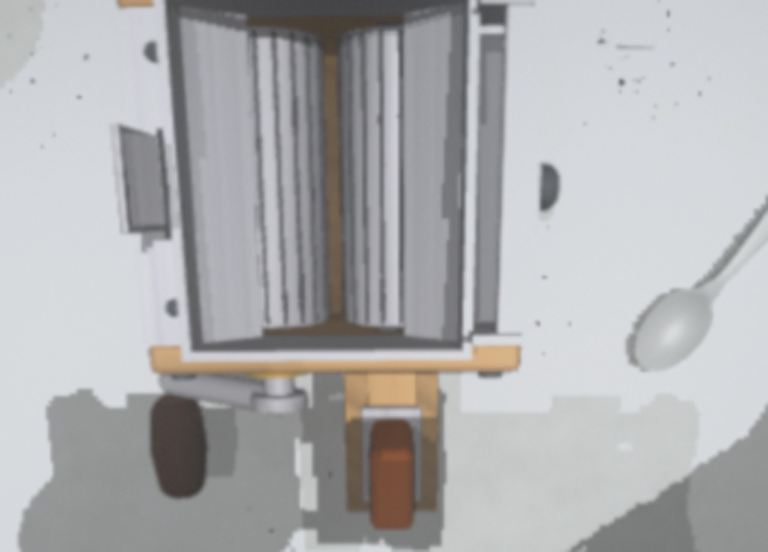

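```bash
python3 - <<'E'
from h import *
c=cam('wrist'); g=c['img'].astype(float).mean(2)
for k,z,pts in [('front panel edge z?.13',.13,[(152,372),(520,372)]),('keeper outer',.1395,[(507,30),(496,335)]),('front wall inner rim',.13,[(470,20),(462,345)])]:
    P=[atz(c,(160+u/2.4,v/2.4),z)[:2] for u,v in pts]; d=P[1]-P[0]; print(k,np.round(P,4).tolist(),np.degrees(np.arctan2(d[1],d[0])).round(2))
# gap profile
for row in (25,45,65,85,105,125):
    r=c['img'][row,280:320].astype(int); w=r[:,0]-r[:,2]; i=np.where(w>25)[0]+280
    print(row,i.min() if len(i) else None,i.max() if len(i) else None,[atz(c,(x,row),.075)[:2].round(4).tolist() for x in (i.min()-.5,i.max()+.5)] if len(i) else '')
E
```

```text
front panel edge z?.13 [[0.5322, 0.061], [0.4177, 0.0612]] 179.89
keeper outer [[0.4269, -0.033], [0.4268, 0.0483]] 90.03
front wall inner rim [[0.4359, -0.0373], [0.4359, 0.0528]] 90.0
25 294 298 [[0.4817, -0.0362], [0.4776, -0.0362]]
45 295 298 [[0.4812, -0.0209], [0.4779, -0.0209]]
65 296 299 [[0.4807, -0.0052], [0.4774, -0.0052]]
85 296 299 [[0.4811, 0.011], [0.4777, 0.011]]
105 297 300 [[0.4807, 0.0277], [0.4772, 0.0277]]
125 297 300 [[0.4811, 0.0449], [0.4775, 0.0449]]
```

```bash
python3 -m inch '0.5 -0.15 0 -4 0 0 0; 0.5 -0.15 0 -8 0 0 0; 0.5 -0.15 0 -10 0 0 0; 0.5 -0.15 0 -11 0 0 0; 0.5 -0.15 0 -11 0 0 0; 0 -0.15 0 -11 0 0 0; 0 -0.15 0 -11 0 0 0; 0 -0.15 0 -11 0 0 0; 0 -0.15 0 -11 0 0 0; 0 -0.15 0 -11 0 0 0; 0 -0.15 0 -11 0 0 0' 15
```

```text
t: 8.38
eef_pos: [0.4576, 0.0976, 0.1071]
ee_rot: [3.141, 0.001, 3.141]
force: [-1.0, 0.9, 5.6]
width: 0.0137
```

```bash
python3 -m inch '0 0 0 3 0 0 0; 0 0 0 8 0 0 0; 0 0 0 13 0 0 0; 0 0 0 14 0 0 0; 0 1 -3 14 0 0 0; 0 1.88 -6.9 14 0 0 0; 0 1.88 -6.9 14 0 0 0; 0 1.88 -6.9 12 0 0 0; 0 1.88 -6.9 10 0 0 0; 0 1.88 -6.9 9.5 0 0 0; 0 1.88 -6.9 9.5 0 0 0; 0 1.88 -6.9 9.5 0 0 0'
python3 - <<'E'
from h import *
st(); c=cam('wrist'); save(c,'w4.png',(200,40,440,240),3)
for k in('gauge_grip','gauge_tip'):
  for n in('scene','side','wrist'):
    c=cam(n); r=pinpoint(n,k); print(k,n,[(np.round(x['location'],1).tolist(),round(x['p'],2)) for x in r[:2]], proj(c,[[.4764,.0286,.1965 if k=='gauge_grip' else .0985]]).round(1))
E
```

```text
t: 9.88
eef_pos: [0.4768, 0.0288, 0.2027]
ee_rot: [3.141, 0.002, 3.141]
force: [-0.0, -0.8, 0.7]
width: 0.014
t 9.88 pos [0.4768 0.0288 0.2027] rot [3.1408 0.0016 3.141 ] F [-0.  -0.8  0.7] w 0.014
gauge_grip scene [([317.7, 190.8], 0.7)] [[317.9 194.8]]
gauge_grip side [([338.9, 189.1], 0.68), ([354.5, 206.2], 0.5)] [[338.8 191.8]]
gauge_grip wrist [([324.5, 264.3], 0.81)] [[321.4 249.1]]
gauge_tip scene [([320.6, 219.4], 0.66)] [[317.2 222. ]]
gauge_tip side [([337.2, 214.4], 0.5), ([332.8, 232.1], 0.25)] [[337.6 218.8]]
gauge_tip wrist [([320.4, 201.8], 0.89)] [[321.5 194.5]]
```

View pics/w4.png

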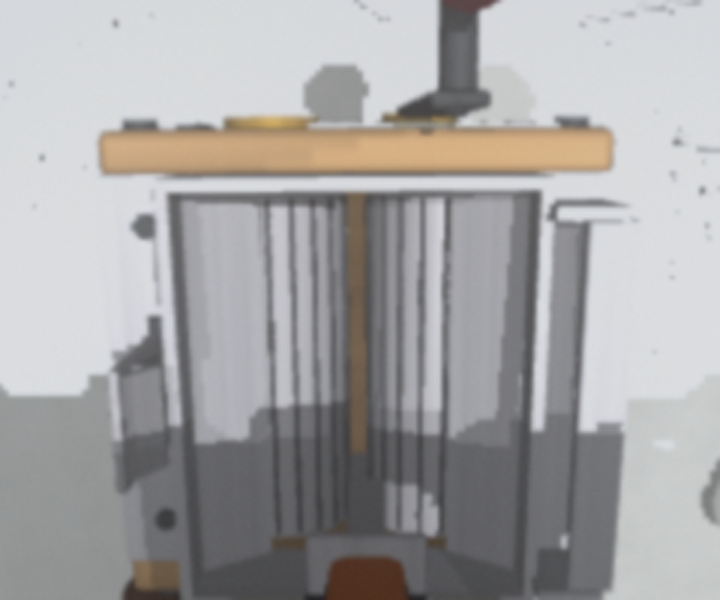

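The wrist view looks straight down the gap (crop columns 348–370, full length), with the gauge tip above it at about (365,450). Lowering in steps and watching the force.

```bash
python3 -m inch '0 -0.04 0 -1.5 0 0 0; 0 -0.04 0 -2.8 0 0 0; 0 -0.04 0 -3.0 0 0 0; 0 -0.04 0 -3.2 0 0 0; 0 -0.04 0 -3.2 0 0 0'; python3 -m inch '0 0 0 -0.2 0 0 0; 0 0 0 -0.4 0 0 0; 0 0 0 -0.5 0 0 0; 0 0 0 -0.5 0 0 0';python3 -m inch '0 0 0 -0.1 0 0 0; 0 0 0 -0.2 0 0 0; 0 0 0 -0.3 0 0 0; 0 0 0 -0.3 0 0 0'
```

```text
t: 11.15
eef_pos: [0.4761, 0.0285, 0.1701]
ee_rot: [3.141, 0.001, 3.141]
force: [-0.3, -1.0, -0.7]
width: 0.0135
t: 11.65
eef_pos: [0.4761, 0.0285, 0.1651]
ee_rot: [3.141, 0.001, 3.141]
force: [0.5, 0.1, -0.7]
width: 0.0138
t: 12.15
eef_pos: [0.4763, 0.0286, 0.1621]
ee_rot: [3.141, 0.001, 3.141]
force: [1.8, 0.3, -1.3]
width: 0.0139
```

```bash
for i in 1 2 3; do python3 -m inch '0 0 0 -0.1 0 0 0; 0 0 0 -0.2 0 0 0; 0 0 0 -0.3 0 0 0; 0 0 0 -0.3 0 0 0' | grep -E 'pos|force'; done
```

```text
eef_pos: [0.4764, 0.0286, 0.159]
force: [1.6, -0.4, -2.9]
eef_pos: [0.4764, 0.0287, 0.156]
force: [1.0, -0.1, -1.0]
eef_pos: [0.4764, 0.0287, 0.1528]
force: [2.0, -0.3, -1.5]
```

```bash
for i in 1 2; do python3 -m inch '0 0 0 -0.1 0 0 0; 0 0 0 -0.2 0 0 0; 0 0 0 -0.2 0 0 0' | grep -E 'pos|force'; done
```

```text
eef_pos: [0.4767, 0.0287, 0.151]
force: [2.0, -0.3, 1.3]
eef_pos: [0.4774, 0.0289, 0.1494]
force: [4.4, -0.7, 3.3]
```

```bash
for i in 1 2; do python3 -m inch '0 0 0 -0.1 0 0 0; 0 0 0 -0.2 0 0 0; 0 0 0 -0.2 0 0 0' | grep -E 'pos|force'; done
```

```text
eef_pos: [0.4779, 0.029, 0.148]
force: [2.5, 0.4, 7.9]
eef_pos: [0.4783, 0.0289, 0.1474]
force: [-1.2, -0.4, 16.9]
```

```bash
python3 -m inch '0 -0.05 0 0.05 0 0 0; 0 -0.1 0 0.1 0 0 0; 0 -0.1 0 0.1 0 0 0; 0 -0.1 0 0.1 0 0 0'
python3 - <<'E'
from h import *
st(); c=cam('wrist'); save(c,'w5.png',(200,40,440,240),3)
for k in('gauge_grip','gauge_tip','moving_roller','nip'):
  r=pinpoint('wrist',k); print(k,[(np.round(x['location'],1).tolist(),round(x['p'],2),atz(c,x['location'],.075)[:2].round(4)) for x in r[:2]])
E
```

```text
t: 15.65
eef_pos: [0.4776, 0.0291, 0.148]
ee_rot: [3.141, 0.006, -3.141]
force: [4.5, 0.2, -1.3]
width: 0.0142
t 15.65 pos [0.4776 0.0291 0.148 ] rot [ 3.1407  0.0056 -3.1411] F [ 4.5  0.2 -1.3] w 0.0142
gauge_grip [([325.4, 264.4], 0.78, array([0.4748, 0.0769]))]
gauge_tip [([319.2, 200.0], 0.76, array([0.4795, 0.0235])), ([110.4, 51.5], 0.39, array([ 0.6164, -0.0791]))]
moving_roller [([352.1, 173.3], 0.72, array([0.456 , 0.0033])), ([322.3, 264.9], 0.62, array([0.4772, 0.0774]))]
nip [([314.9, 176.8], 0.91, array([0.4826, 0.006 ]))]
```

View pics/w5.png

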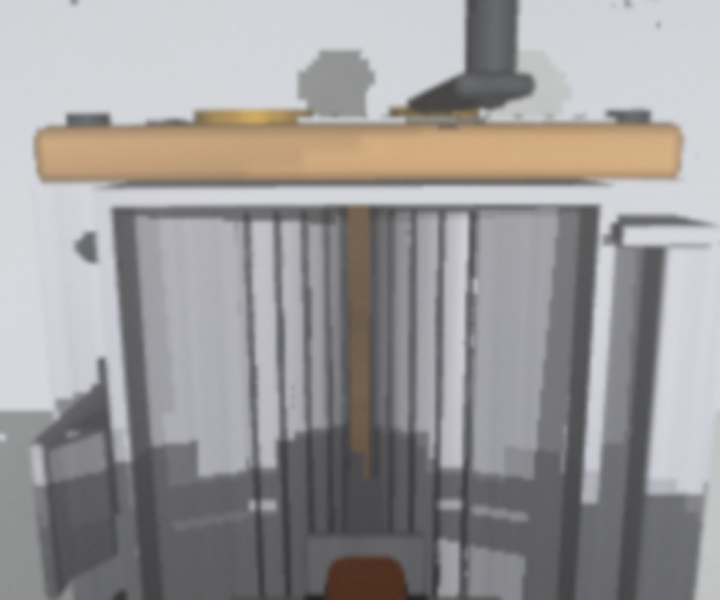

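The handle sits at the same pixel as before (366,578), so the gauge has not slipped. The blade is in the gap and the shoulder stopped at tip z ≈ 59, so the left half is right. Now the right half.

```bash
python3 -m inch '0 -0.08 0 1.5 0 0 0; 0 -0.08 0 3.5 0 0 0; 0 -0.08 -2.5 3.5 0 0 0; 0 -0.08 -5 3.5 0 0 0; 0 -0.08 -5 3.5 0 0 0; 0 -0.08 -5 2 0 0 0; 0 -0.08 -5 1.5 0 0 0; 0 -0.08 -5 1.2 0 0 0; 0 -0.08 -5 0.9 0 0 0; 0 -0.08 -5 0.6 0 0 0; 0 -0.08 -5 0.6 0 0 0'|grep -E 't:|pos|force'; for i in 1 ; do python3 -m inch '0 0 0 -0.1 0 0 0; 0 0 0 -0.2 0 0 0; 0 0 0 -0.2 0 0 0' | grep -E 'pos|force'; done
```

```text
t: 17.27
eef_pos: [0.4766, -0.021, 0.1538]
ee_rot: [3.141, 0.005, -3.141]
force: [0.3, -0.3, -1.5]
eef_pos: [0.4766, -0.021, 0.1518]
force: [0.1, -0.1, -0.2]
```

```bash
for i in 1 2; do python3 -m inch '0 0 0 -0.1 0 0 0; 0 0 0 -0.15 0 0 0; 0 0 0 -0.15 0 0 0' | grep -E 'pos|force'; done
```

```text
eef_pos: [0.4771, -0.0209, 0.1506]
force: [0.7, -0.4, 1.2]
eef_pos: [0.4776, -0.0208, 0.1493]
force: [2.7, 0.5, 1.7]
```

```bash
python3 -m inch '0 0 0 -0.1 0 0 0; 0 0 0 -0.15 0 0 0; 0 0 0 -0.15 0 0 0' | grep -E 'pos|force'
```

```text
eef_pos: [0.478, -0.0208, 0.1484]
force: [0.5, 0.6, 6.7]
```

The right half also stops at tip z ≈ 59 mm, with light force. The gap is right and the rollers are parallel, so the lever stays put. Returning the gauge to its dock.

```bash
python3 -m inch '0 0 0 4 0 0 0; 0 0 0 9 0 0 0; 0 0 0 9.5 0 0 0; 0 -1 5 9.5 0 0 0; 0 -2.04 10 9.5 0 0 0; 0 -2.04 11.84 9.5 0 0 0; 0 -2.04 11.84 9.5 0 0 0; 0 -2.04 11.84 9.5 0 0 0;  0 -2.04 11.84 5 0 0 0; 0 -2.04 11.84 4 0 0 0;0 -2.04 11.84 3.5 0 0 0' |grep -E 't:|pos|force'; python3 -m inch '0 0 0 -2.5 0 0 0; 0 0 0 -5 0 0 0; 0 0 0 -7 0 0 0; 0 0 0 -7.3 0 0 0; 0 0 0 -7.3 0 0 0' |grep -E 'pos|force'
```

```text
t: 20.15
eef_pos: [0.4578, 0.0969, 0.1834]
ee_rot: [3.142, 0.007, -3.141]
force: [1.3, -0.3, -1.0]
eef_pos: [0.4586, 0.0972, 0.1115]
force: [-0.3, 0.2, -0.7]
```

```bash
python3 -m inch '0 0 0 -0.3 0 0 0; 0 0 0 -0.43 0 0 0; 0 0 0 -0.43 0 0 0; 0.45 0 0 -0.43 0 0 0;0.45 0 0 -0.43 0 0 0; 0.45 0 0 -0.43 0 0 0; 0.45 0 0 0 0 0 0; 0.45 0 0 4 0 0 0; 0.45 0 0 9 0 0 0; 0.45 0 0 11 0 0 0; 0.45 0 0 11 0 0 0' |grep -E 't:|pos|force'
python3 - <<'E'
from h import *
c=cam('wrist'); save(c,'w6.png',(200,20,440,220),3)
for n in('wrist','scene','side'):
    c=cam(n)
    for k,z in(('gauge_grip',.119),('gauge_tip',.018)):print(n,k,[(np.round(x['location'],1).tolist(),round(x['p'],2),atz(c,x['location'],z)[:2].round(4)) for x in pinpoint(n,k)[:1]])
E
```

```text
t: 22.15
eef_pos: [0.4594, 0.0976, 0.2234]
ee_rot: [3.139, 0.012, -3.141]
force: [-0.9, -0.4, -0.9]
wrist gauge_grip [([326.5, 196.3], 0.65, array([0.4554, 0.0988]))]
wrist gauge_tip []
scene gauge_grip [([295.3, 236.2], 0.79, array([0.4571, 0.1058]))]
scene gauge_tip []
side gauge_grip [([338.5, 232.5], 0.69, array([0.4453, 0.1072]))]
side gauge_tip [([341.8, 206.4], 0.66, array([ 0.5191, -0.1346]))]
```

View pics/w6.png

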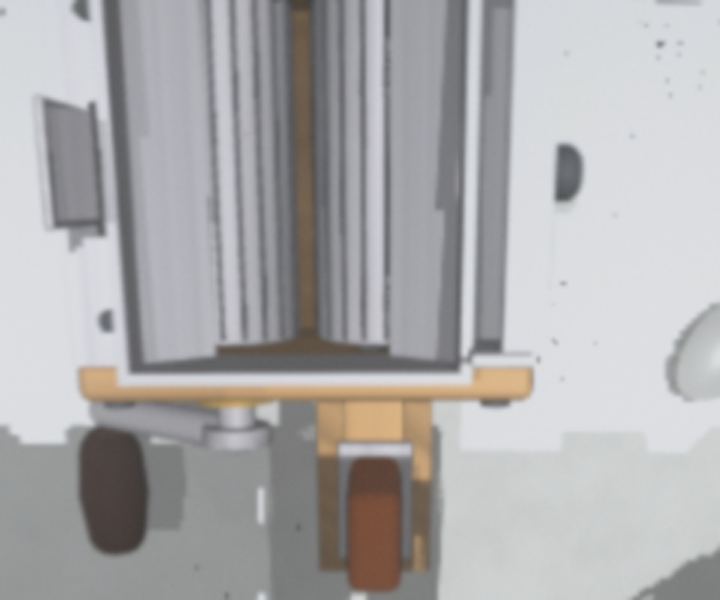

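The gauge is seated in its dock, collar on the block, handle at crop (375,525). Next, the beans.

```bash
python3 -m inch '0.45 -0.5 -5 6 0 -0.7 0; 0.45 -1 -11 9 0 -0.7 0; 0.45 -1.5 -17 9 0 -0.7 0; 0.45 -2 -23 9 0 -0.7 0; 0.45 -3 -28 9 0 -0.7 0; 0.45 -3.5 -32 9 0 -0.7 0; 0.45 -3.5 -33 9 0 -0.7 0; 0.45 -3.5 -33 9 0 -0.7 0'|grep -E 't:|pos|rot'
cat > beans.py <<'E'
from h import *
import sys
def beans(show=None):
    s=st(); c=cam('wrist')
    if show: save(c,show)
    hsv=cv2.cvtColor(c['img'],cv2.COLOR_RGB2HSV).astype(int); 
    ok=(c['img'].astype(int).max(2)<105); m=ok.astype(np.uint8); m[235:]=0
    m=cv2.morphologyEx(m,cv2.MORPH_OPEN,np.ones((3,3),np.uint8))
    n,l,S,ce=cv2.connectedComponentsWithStats(m)
    for i in range(1,n):
        p=np.argwhere(l==i)[:,::-1].astype(np.float32)
        if S[i,4]<40 or S[i,4]>3000: continue
        cor=cv2.boxPoints(cv2.minAreaRect(p)); w=np.array([atz(c,q,.0125)[:2] for q in cor]); a,b=np.linalg.norm(w[1]-w[0]),np.linalg.norm(w[2]-w[1])
        L,W=max(a,b),min(a,b)
        if not(.015<L<.05 and .006<W<.03): continue
        e=w[1]-w[0] if a>b else w[2]-w[1]; X=atz(c,ce[i],.0125)[:2]; t=np.degrees(np.arctan2(e[1],e[0]))
        g=(t+90-180-np.degrees(s['ee_rot'][2])+90)%180-90  # turn of jaws so x is across
        print(ce[i].round(0),'X',X.round(4),'L,W',round(L*1e3),round(W*1e3),'axis',round(t%180),'turn',round(g),'shift cm',((X-s['eef_pos'][:2])*100).round(2),'rgb',c['img'][l==i].mean(0).round())
if __name__=='__main__': beans(sys.argv[1] if len(sys.argv)>1 else None)
E
python3 beans.py w7.png; python3 - <<'E'
from h import *
c=cam('wrist');print([(np.round(x['location']).tolist(),round(x['p'],2),atz(c,x['location'],.0125)[:2].round(4).tolist()) for x in pinpoint('wrist','bean_1_c')])
E
```

```text
t: 23.65
eef_pos: [0.4234, -0.2332, 0.3107]
ee_rot: [3.141, 0.02, 3.141]
t 23.65 pos [ 0.4234 -0.2332  0.3107] rot [3.1414 0.0195 3.1405] F [-0.8  0.3  0.4] w 0.0396
[51. 49.] X [ 0.7872 -0.3702] L,W 22 11 axis 72 turn -18 shift cm [ 36.39 -13.7 ] rgb [85. 64. 44.]
[341.  73.] X [ 0.4041 -0.3354] L,W 22 12 axis 91 turn 1 shift cm [ -1.93 -10.22] rgb [93. 77. 67.]
[296.  78.] X [ 0.4624 -0.33  ] L,W 23 11 axis 69 turn -21 shift cm [ 3.91 -9.68] rgb [94. 76. 64.]
[248.  95.] X [ 0.5261 -0.3083] L,W 23 10 axis 106 turn 16 shift cm [10.27 -7.51] rgb [93. 77. 68.]
[356. 128.] X [ 0.383  -0.2649] L,W 24 11 axis 154 turn 64 shift cm [-4.03 -3.16] rgb [93. 77. 67.]
[305. 137.] X [ 0.452  -0.2535] L,W 23 11 axis 108 turn 18 shift cm [ 2.87 -2.03] rgb [91. 71. 56.]
[262. 147.] X [ 0.5115 -0.2395] L,W 22 10 axis 180 turn -90 shift cm [ 8.82 -0.63] rgb [90. 72. 61.]
[([343.0, 75.0], 0.74, [0.4018, -0.3325])]
```

View pics/w7.png

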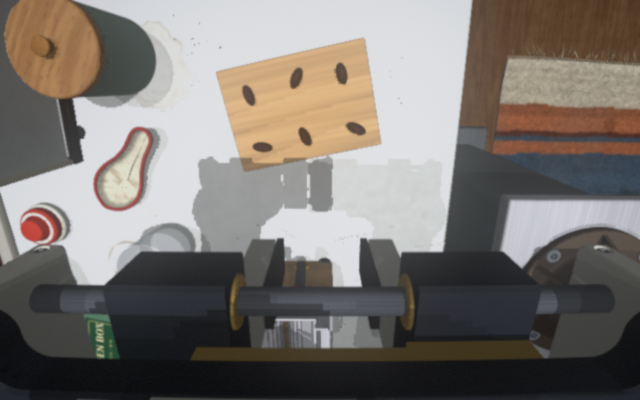

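All 6 beans are still on the board at (341,73), (296,78), (248,95), (356,128), (305,137) and (262,147). Picking the first.

```bash
python3 -m inch '0.35 1 -1 -6 0 1.1 9; 0.35 2 -2 -12 0 1.1 18; 0.35 2.87 -2.03 -18 0 1.1 18; 0.35 2.87 -2.03 -24 0 1.1 18; 0.35 2.87 -2.03 -28 0 1.1 18; 0.35 2.87 -2.03 -29.5 0 1.1 18; 0.35 2.87 -2.03 -30 0 1.1 18; 0.35 2.87 -2.03 -30.1 0 1.1 18; 0 2.87 -2.03 -30.1 0 1.1 18; 0 2.87 -2.03 -30.1 0 1.1 18; 0 2.87 -2.03 -30.1 0 1.1 18; 0 2.87 -2.03 -30.1 0 1.1 18' 10
```

```text
t: 25.3
eef_pos: [0.4529, -0.2524, 0.0109]
ee_rot: [3.139, 0.003, -2.826]
force: [-0.9, 1.7, 6.8]
width: 0.0128
```

```bash
python3 -m inch '0 0 0 6 0 0 0; 0 0 2 12 0 0 -6; 0 1 7 18 0 0 -12; 0 2 13 21 0 0 -18; 0 2.5 19 21 0 0 -18; 0 2.5 23.2 21 0 0 -18; 0 2.5 23.2 18 0 0 -18; 0 2.5 23.2 14 0 0 -18; 0 2.5 23.2 13 0 0 -18; 0.25 2.5 23.2 13 0 0 -18; 0.25 2.5 23.2 13 0 0 -18; 0.25 2.5 23.2 16 0 0 -18'
```

```text
t: 26.8
eef_pos: [0.4772, -0.0209, 0.1708]
ee_rot: [3.14, 0.0, -3.141]
force: [0.8, 0.0, 0.3]
width: 0.0215
```

```bash
python3 -m inch '0.35 0 -2 3 0 0 10; 0.35 0.5 -7 5 0 0 20; 0.35 1.5 -13 5 0 0 30; 0.35 2.5 -18 4 0 0 40; 0.35 3.43 -21.9 2 0 0 50; 0.35 3.43 -21.9 -2 0 0 60; 0.35 3.43 -21.9 -6 0 0 70; 0.35 3.43 -21.9 -10 0 0 80; 0.35 3.43 -21.9 -13 0 0 90; 0.35 3.43 -21.9 -15.5 0 0 90; 0.35 3.43 -21.9 -16 0 0 90; 0.35 3.43 -21.9 -16 0 0 90'
python3 -m inch '0 0 0 0 0 0 0; 0 0 0 0 0 0 0; 0 0 0 0 0 0 0; 0 0 0 0 0 0 0'
```

```text
t: 28.3
eef_pos: [0.5123, -0.2402, 0.0118]
ee_rot: [3.141, -0.0, -1.57]
force: [-0.1, 0.7, 1.1]
width: 0.0309
t: 28.8
eef_pos: [0.513, -0.2403, 0.0127]
ee_rot: [-3.141, -0.0, -1.569]
force: [-1.6, 2.0, 6.9]
width: 0.0128
```

```bash
python3 -m inch '0 0 0 6 0 0 0; 0 0 2 12 0 0 -10; 0 -1 7 18 0 0 -20; 0 -2 13 21 0 0 -30; 0 -3 19 21 0 0 -40; 0 -3.5 23.2 21 0 0 -50; 0 -3.5 25 18 0 0 -60; 0 -3.5 25 15 0 0 -70; 0 -3.5 25 13 0 0 -80; 0 -3.5 25 13 0 0 -90; 0.25 -3.5 25 13 0 0 -90; 0.25 -3.5 25 13 0 0 -90'
python3 -m inch '0.3 0 0 4 0 0 0; 0.35 0.5 -4 8 0 0 8; 0.35 1.5 -10 8 0 0 16; 0.35 2.5 -16 8 0 0 16; 0.35 3.5 -22 6 0 0 16; 0.35 4.8 -28 2 0 0 16; 0.35 4.8 -31.7 -3 0 0 16; 0.35 4.8 -31.7 -8 0 0 16; 0.35 4.8 -31.7 -11.5 0 0 16; 0.35 4.8 -31.7 -12.8 0 0 16;0.35 4.8 -31.7 -12.8 0 0 16'
```

```text
t: 30.3
eef_pos: [0.4781, 0.0098, 0.1431]
ee_rot: [-3.141, 0.0, -3.137]
force: [-0.4, 0.5, 0.3]
width: 0.021
t: 31.68
eef_pos: [0.5263, -0.3072, 0.0152]
ee_rot: [-3.141, -0.0, -2.856]
force: [-0.1, -0.3, 0.3]
width: 0.0305
```

```bash
python3 -m inch '0.35 0 -0.1 -0.4 0 0 0; 0 0 -0.1 -0.4 0 0 0; 0 0 -0.1 -0.4 0 0 0; 0 0 -0.1 -0.4 0 0 0; 0 0 -0.1 -0.4 0 0 0' |grep -E 'pos|width'
python3 -m inch '0 0 0 6 0 0 0; 0 0 2 12 0 0 -6; 0 -1 8 18 0 0 -10; 0 -2 14 21 0 0 -16; 0 -3 20 21 0 0 -16; 0 -4 26 21 0 0 -16; 0 -4.8 31 21 0 0 -16; 0 -4.8 33 17 0 0 -16; 0 -4.8 33 13.5 0 0 -16; 0 -4.8 33 13 0 0 -16; 0.25 -4.8 33 13 0 0 -16; 0.25 -4.8 33 13 0 0 -16'
python3 beans.py
```

```text
eef_pos: [0.5267, -0.3083, 0.012]
width: 0.013
t: 33.8
eef_pos: [0.4797, 0.0216, 0.1434]
ee_rot: [-3.141, 0.003, -3.135]
force: [0.7, 0.2, 0.4]
width: 0.0213
t 33.8 pos [0.4797 0.0216 0.1434] rot [-3.1412  0.0026 -3.1352] F [0.7 0.2 0.4] w 0.0213
[ 21. 213.] X [0.7697 0.0516] L,W 41 24 axis 125 turn 35 shift cm [29.  3.] rgb [53. 85. 64.]
[ 12. 222.] X [0.7824 0.0608] L,W 28 25 axis 74 turn -16 shift cm [30.27  3.92] rgb [46. 78. 56.]
```

```bash
python3 -m inch '0.3 0 0 5 0 0 0; 0.35 -1 -4 9 0 0 10; 0.35 -3 -9 9 0 0 20; 0.35 -5 -14 9 0 0 30; 0.35 -7 -19 8 0 0 40; 0.35 -8.5 -24 5 0 0 50; 0.35 -9.67 -28.65 1 0 0 60; 0.35 -9.67 -28.65 -3 0 0 64; 0.35 -9.67 -28.65 -8 0 0 64; 0.35 -9.67 -28.65 -11.5 0 0 64;0.35 -9.67 -28.65 -13 0 0 64;0.35 -9.67 -28.65 -13.2 0 0 64'
python3 -m inch '0 0 0 -0.1 0 0 0; 0 0 0 -0.1 0 0 0; 0 0 0 -0.1 0 0 0; 0 0 0 -0.1 0 0 0' |grep -E 'pos|width'
```

```text
t: 35.35
eef_pos: [0.3827, -0.2652, 0.011]
ee_rot: [3.141, 0.002, -2.019]
force: [-0.3, 0.7, 0.3]
width: 0.0307
eef_pos: [0.3834, -0.2654, 0.0108]
width: 0.0128
```

```bash
python3 -m inch '0 0 0 6 0 0 0; 0 0.5 2 12 0 0 -10; 0 2 7 18 0 0 -20; 0 4 12 21 0 0 -30; 0 6 17 21 0 0 -40; 0 8 22 21 0 0 -50; 0 9.46 27 21 0 0 -60; 0 9.46 30 17 0 0 -64; 0 9.46 30 13.5 0 0 -64; 0 9.46 30 13.2 0 0 -64; 0.25 9.46 30 13.2 0 0 -64; 0.25 9.46 30 13.2 0 0 -64'|grep -E 'pos|width'
python3 -m inch '0.3 0 0 5 0 0 0; 0.35 -1 -5 8 0 0 0; 0.35 -1 -10 8 0 0 -10; 0.35 -1.2 -16 8 0 0 -20; 0.35 -1.5 -22 8 0 0 -21; 0.35 -1.6 -28 5 0 0 -21; 0.35 -1.6 -33 1 0 0 -21; 0.35 -1.6 -36.4 -4 0 0 -21; 0.35 -1.6 -36.4 -9 0 0 -21; 0.35 -1.6 -36.4 -11 0 0 -21;0.35 -1.6 -36.4 -11 0 0 -21'
```

```text
eef_pos: [0.479, 0.0344, 0.1445]
width: 0.0217
t: 38.72
eef_pos: [0.4622, -0.33, 0.0338]
ee_rot: [-3.141, 0.003, 2.779]
force: [0.6, -0.6, 0.7]
width: 0.0305
```

```bash
python3 -m inch '0.35 0 0 -1.5 0 0 0; 0.35 0 0 -2.3 0 0 0; 0.35 0 0 -2.3 0 0 0; 0 0 0 -2.3 0 0 0; 0 0 0 -2.3 0 0 0; 0 0 0 -2.3 0 0 0; 0 0 0 -2.3 0 0 0' |grep -E 'pos|width'
python3 -m inch '0 0 0 6 0 0 0; 0 0.2 2 12 0 0 5; 0 0.5 8 18 0 0 10; 0 0.8 14 21 0 0 21; 0 1.2 20 21 0 0 21; 0 1.6 26 21 0 0 21; 0 1.6 31 21 0 0 21; 0 1.6 32.5 17 0 0 21; 0 1.6 32.5 13.5 0 0 21; 0 1.6 32.5 13.2 0 0 21; 0.25 1.6 32.5 13.2 0 0 21; 0.25 1.6 32.5 13.2 0 0 21'|grep -E 't:|pos|width'
python3 -m inch '0.3 0 0 5 0 0 0; 0.35 -1 -5 8 0 0 0; 0.35 -2 -10 8 0 0 1; 0.35 -4 -16 8 0 0 1; 0.35 -6 -22 8 0 0 1; 0.35 -7.4 -28 6 0 0 1; 0.35 -7.4 -33 2 0 0 1; 0.35 -7.4 -33 -3 0 0 1; 0.35 -7.4 -33 -8 0 0 1; 0.35 -7.4 -33 -8 0 0 1'; python3 beans.py
```

```text
eef_pos: [0.4622, -0.33, 0.0109]
width: 0.0011
t: 41.1
eef_pos: [0.4792, -0.0052, 0.1444]
ee_rot: [3.141, 0.006, -3.138]
width: 0.0151
t: 42.35
eef_pos: [0.4028, -0.3349, 0.0623]
ee_rot: [3.139, -0.0, -3.122]
force: [-0.2, -0.0, 0.4]
width: 0.0305
t 42.35 pos [ 0.4028 -0.3349  0.0623] rot [ 3.1389 -0.0001 -3.1219] F [-0.2 -0.   0.4] w 0.0305
[170. 161.] X [ 0.5007 -0.3726] L,W 26 13 axis 62 turn -29 shift cm [ 9.79 -3.77] rgb [79. 71. 70.]
```

The fifth pick closed on nothing (width 1 mm): that bean had been knocked to about (0.50, −0.37). I'll take the bean below me now, then that one.

```bash
python3 -m inch '0.35 0.1 0 -3 0 0 0; 0.35 0.1 0 -5 0 0 0; 0.35 0.1 0 -5.1 0 0 0; 0 0.1 0 -5.1 0 0 0; 0 0.1 0 -5.1 0 0 0; 0 0.1 0 -5.1 0 0 0; 0 0.1 0 -5.1 0 0 0' |grep -E 'pos|width'
python3 -m inch '0 0 0 6 0 0 0; 0 1 2 12 0 0 0; 0 2 8 18 0 0 0; 0 4 14 21 0 0 0; 0 6 20 21 0 0 0; 0 7.4 26 21 0 0 0; 0 7.4 31 21 0 0 0; 0 7.4 33 17 0 0 0; 0 7.4 33 13.5 0 0 0; 0 7.4 33 13.2 0 0 0; 0.25 7.4 33 13.2 0 0 0; 0.25 7.4 33 13.2 0 0 0'|grep -E 't:|pos|width'
python3 -m inch '0.3 0 0 5 0 0 0; 0.35 0 -5 10 0 0 0; 0.35 0 -11 12 0 0 0; 0.35 0 -17 12 0 0 0; 0.35 1 -22 12 0 0 0; 0.35 2 -26 12 0 0 0;0.35 2 -28 12 0 0 0; 0.35 2 -28 12 0 0 0'; python3 beans.py w8.png
```

```text
eef_pos: [0.4068, -0.3359, 0.0151]
width: 0.0131
t: 44.78
eef_pos: [0.4818, -0.0061, 0.1487]
ee_rot: [3.141, 0.008, -3.121]
width: 0.0212
t: 45.78
eef_pos: [0.5013, -0.2874, 0.2691]
ee_rot: [3.141, 0.008, -3.123]
force: [0.1, 0.5, -0.8]
width: 0.0305
t 45.77 pos [ 0.5013 -0.2874  0.2691] rot [ 3.1414  0.0082 -3.1232] F [ 0.1  0.5 -0.8] w 0.0305
[91. 18.] X [ 0.7725 -0.446 ] L,W 41 12 axis 90 turn -1 shift cm [ 27.12 -15.86] rgb [67. 66. 66.]
[323.  88.] X [ 0.5033 -0.3708] L,W 24 12 axis 72 turn -19 shift cm [ 0.19 -8.34] rgb [90. 79. 76.]
[108. 102.] X [ 0.7673 -0.3516] L,W 20 9 axis 72 turn -19 shift cm [26.6  -6.42] rgb [89. 67. 47.]
```

View pics/w8.png

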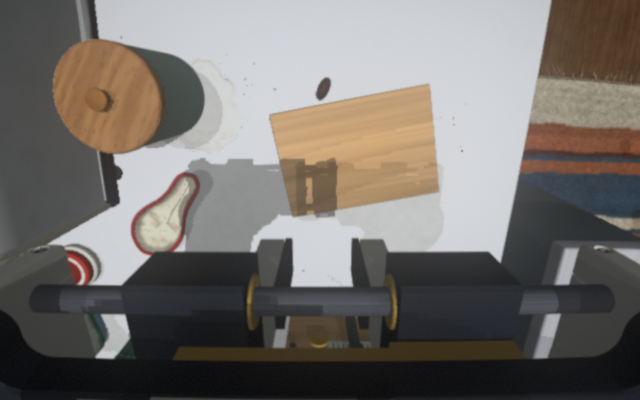

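Five beans are gone from the board. The sixth lies on the worktop at (323,88), just beside the board's edge. I'll pick it with the jaws along x to clear the board.

```bash
python3 -m inch '0.28 0.1 -4 -5 0 0 0; 0.28 0.2 -8.3 -10 0 0.4 0; 0.28 0.2 -8.3 -16 0 0.4 0; 0.28 0.2 -8.3 -21 0 0.4 0; 0.28 0.2 -8.3 -24 0 0.4 0; 0.28 0.2 -8.3 -25.8 0 0.4 0; 0.28 0.2 -8.3 -26.3 0 0.4 0; 0.28 0.2 -8.3 -26.3 0 0.4 0'; python3 -m inch '0 0 0 0 0 0 0; 0 0 0 0 0 0 0; 0 0 0 0 0 0 0; 0 0 0 0 0 0 0' |grep -E 'pos|force|width'
```

```text
t: 46.82
eef_pos: [0.5042, -0.3694, 0.0072]
ee_rot: [-3.141, 0.003, -3.122]
force: [-1.0, -0.2, 0.2]
width: 0.0244
eef_pos: [0.5051, -0.3697, 0.0085]
force: [-1.3, 2.4, 7.9]
width: 0.0121
```

```bash
python3 -m inch '0 0 0 6 0 0 0; 0 0 2 12 0 0 0; 0 -0.5 8 18 0 0 0; 0 -1 14 21 0 0 0; 0 -1.5 20 21 0 0 0; 0 -2 26 21 0 0 0; 0 -2.7 32 21 0 0 0; 0 -2.7 35.5 17 0 0 0; 0 -2.7 35.5 13.5 0 0 0; 0 -2.7 35.5 13.2 0 0 0; 0.25 -2.7 35.5 13.2 0 0 0; 0.25 -2.7 35.5 13.2 0 0 0'|grep -E 't:|pos|width'
python3 -m inch '0.3 0 0 5 0 0 0; 0.35 0 5 10 0 0 0; 0.35 0 9 14 0 0 -1; 0.35 0 11 14 0 0 -1; 0.35 0 11 14 0 0 -1'|grep -E 'pos|rot'
python3 - <<'E'
from h import *
st();c=cam('wrist'); save(c,'w9.png')
S=[c,cam('scene'),cam('side')]
for k,z in(('lid_grip',.016),('lid_lip',.002),('hopper_rim',.13),('keeper',.136)):
  for c in S: print(k,c['name'],[(np.round(x['location'],1).tolist(),round(x['p'],2),atz(c,x['location'],z)[:2].round(4)) for x in pinpoint(c['name'],k)[:1]])
E
```

```text
t: 48.82
eef_pos: [0.4791, -0.0152, 0.142]
ee_rot: [-3.141, 0.007, -3.122]
width: 0.0213
eef_pos: [0.4795, 0.0956, 0.2836]
ee_rot: [3.141, 0.009, -3.139]
t 49.45 pos [0.4795 0.0956 0.2836] rot [ 3.1406  0.0094 -3.1388] F [-0.3 -0.5 -0. ] w 0.0306
lid_grip wrist [([346.7, 290.2], 0.65, array([0.4442, 0.2981]))]
lid_grip scene [([230.1, 304.5], 0.66, array([0.4437, 0.3002]))]
lid_grip side [([312.6, 311.3], 0.92, array([0.4385, 0.3024]))]
lid_lip wrist []
lid_lip scene [([254.0, 324.0], 0.62, array([0.3762, 0.2763]))]
lid_lip side [([339.0, 316.2], 0.75, array([0.3754, 0.2803]))]
hopper_rim wrist [([326.6, 79.1], 0.7, array([0.4766, 0.0042]))]
hopper_rim scene [([325.0, 209.5], 0.68, array([0.4769, 0.0056]))]
hopper_rim side [([338.6, 205.8], 0.57, array([0.4826, 0.0068]))]
keeper wrist [([382.6, 76.7], 0.62, array([0.428 , 0.0021]))]
keeper scene [([342.6, 224.2], 0.96, array([0.4122, 0.0021]))]
keeper side [([355.5, 209.1], 0.75, array([0.4294, 0.01  ]))]
```

View pics/w9.png

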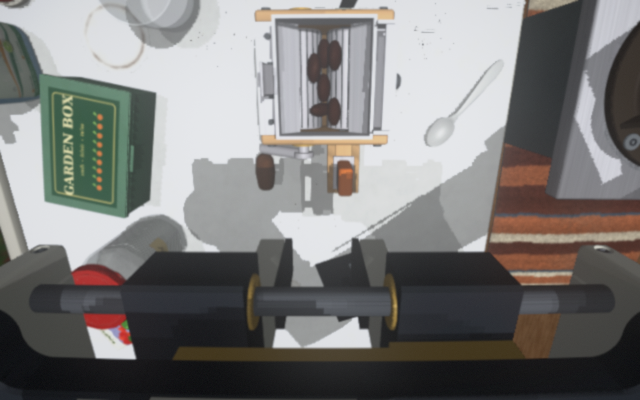

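Six beans in the hopper (316–335, 45–112). Moving to a close look at the lid.

```bash
python3 -m inch '0.35 -0.5 5 0 0 0.5 0; 0.35 -1 11 0 0 0.5 5; 0.35 -2 17 -1 0 0.5 10; 0.35 -3 23 -2 0 0.5 15; 0.35 -4 27 -3 0 0.5 20; 0.35 -4 29 -3 0 0.5 20;0.35 -4 29 -3 0 0.5 20; 0.35 -4 29 -3 0 0.5 20'|grep -E 't:|pos|rot'
python3 - <<'E'
from h import *
st();c=cam('wrist'); save(c,'w10.png')
for k,z in(('lid_grip',.016),('lid_lip',.002)):
    print(k,[(np.round(x['location'],1).tolist(),round(x['p'],2),atz(c,x['location'],z)[:2].round(4)) for x in pinpoint(c['name'],k)[:1]])
r=regions_of('wrist','lid_grip')
if r:
    m=r[0]['pixels'].astype(np.uint8); print(r[0]['bbox'],r[0]['p']); p=np.argwhere(m)[:,::-1].astype(np.float32); cor=cv2.boxPoints(cv2.minAreaRect(p)); print(cor.round(1)); w=np.array([atz(c,q,.004)[:2] for q in cor]); print(w.round(4)); e=[w[1]-w[0],w[2]-w[1]]; print([ (np.linalg.norm(v).round(4),np.degrees(np.arctan2(v[1],v[0])).round(1)) for v in e])
E
```

```text
t: 51.2
eef_pos: [0.4394, 0.3841, 0.2523]
ee_rot: [3.141, -0.001, -2.792]
t 51.2 pos [0.4394 0.3841 0.2523] rot [ 3.1408 -0.0015 -2.792 ] F [ 0.1 -0.9 -1.1] w 0.0308
lid_grip [([345.9, 90.8], 0.86, array([0.4406, 0.2988]))]
lid_lip [([399.9, 93.5], 0.71, array([0.3787, 0.2794]))]
[311.0, 41.3, 404.4, 141.7] 0.81
[[313. 141.]
 [313.  44.]
 [405.  44.]
 [405. 141.]]
[[0.4562 0.3672]
 [0.4929 0.264 ]
 [0.3955 0.2281]
 [0.3506 0.3285]]
[(np.float64(0.1095), np.float64(-70.4)), (np.float64(0.1038), np.float64(-159.8))]
```

View pics/w10.png

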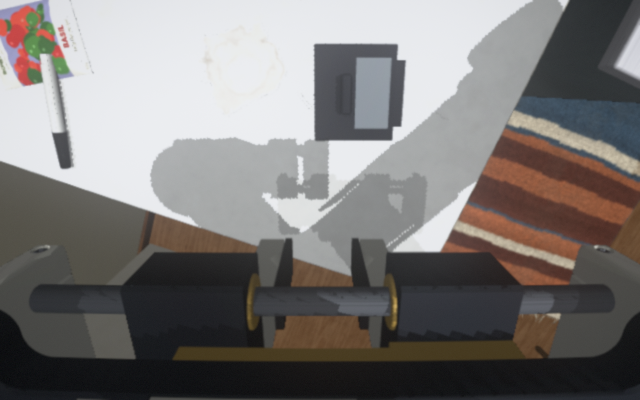

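The lid is square to the tool's view, so its yaw is about 20°, with the rib at (346,96). Grasping it.

```bash
python3 -m inch '0.35 0 -4 -4 0 0 0; 0.35 0 -8.2 -10 0 0 0; 0.35 0 -8.2 -16 0 0 0; 0.35 0 -8.2 -21 0 0 0; 0.35 0 -8.2 -23.5 0 0 0; 0.35 0 -8.2 -24.2 0 0 0; 0.35 0 -8.2 -24.2 0 0 0; 0 0 -8.2 -24.2 0 0 0; 0 0 -8.2 -24.2 0 0 0; 0 0 -8.2 -24.2 0 0 0; 0 0 -8.2 -24.2 0 0 0; 0 0 -8.2 -24.2 0 0 0' 40
```

```text
t: 52.9
eef_pos: [0.4399, 0.3025, 0.0115]
ee_rot: [3.14, 0.0, -2.792]
force: [-1.0, -0.6, 7.2]
width: 0.0116
```

```bash
python3 -m inch '0 0 0 3 0 0 0; 0 0 0 8 0 0 0; 0 0 0 14 0 0 -5; 0 1 -4 19 0 0 -10; 0 2 -9 23 0 0 -15; 0 3 -14 24 0 0 -20; 0 4 -19 24 0 0 -20; 0 5 -24 24 0 0 -20; 0 6.6 -28 24 0 0 -20; 0 6.6 -29.85 24 0 0 -20; 0 6.6 -29.85 24 0 0 -20'|grep -E 't:|pos|rot|width'
python3 -m inch '0 0 0 -1 0 -5 0; 0 0 0 -2 0 -10 0; 0 0 0 -3 0 -15 0; 0 0 0 -3 0 -20 0; 0 0 0 -3 0 -20 0; 0 0 0 -3 0 -20 0'
python3 - <<'E'
from h import *
st()
for n in('wrist','side','scene'):
    c=cam(n); save(c,'l_'+n+'.png')
    for k in('lid_grip','lid_lip','keeper'): print(n,k,[(np.round(x['location'],1).tolist(),round(x['p'],2)) for x in pinpoint(n,k)[:1]])
a=cv2.imread('pics/l_wrist.png'); b=cv2.imread('pics/l_side.png')[130:270,250:450]
cv2.imwrite('pics/l.png',np.vstack([a,cv2.resize(b,None,fx=1.4,fy=1.4).copy() if 0 else cv2.copyMakeBorder(cv2.resize(b,None,fx=1.4,fy=1.4),0,0,0,360,cv2.BORDER_CONSTANT)]))
E
```

```text
t: 54.28
eef_pos: [0.5054, 0.003, 0.2513]
ee_rot: [3.139, -0.0, 3.14]
width: 0.0116
t: 55.02
eef_pos: [0.5059, 0.004, 0.2222]
ee_rot: [3.138, 0.349, 3.141]
force: [1.0, 0.8, -0.9]
width: 0.0119
t 55.02 pos [0.5059 0.004  0.2222] rot [3.1383 0.3491 3.1413] F [ 1.   0.8 -0.9] w 0.0119
wrist lid_grip [([318.7, 258.2], 0.55)]
wrist lid_lip [([444.6, 243.5], 0.91)]
wrist keeper [([469.7, 214.4], 0.94)]
side lid_grip [([333.5, 177.9], 0.89)]
side lid_lip [([349.7, 193.5], 0.55)]
side keeper [([356.8, 208.3], 0.67)]
scene lid_grip [([322.3, 239.5], 0.73)]
scene lid_lip []
scene keeper [([340.7, 224.0], 0.95)]
```

View pics/l.png

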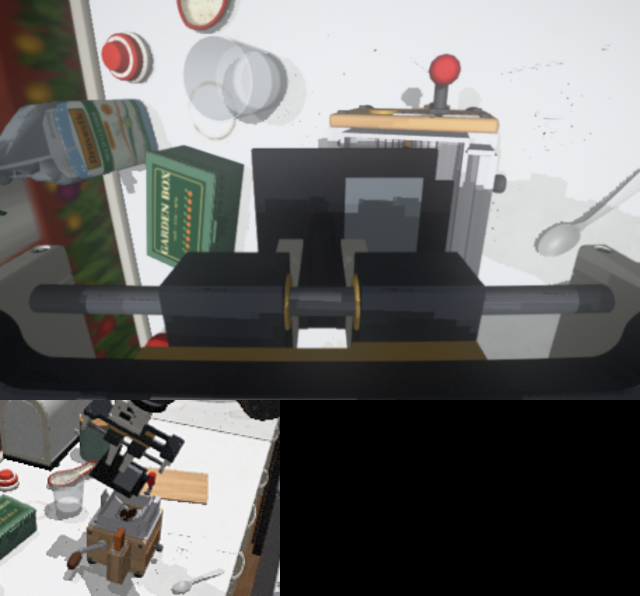

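```bash
python3 - <<'E'
from h import *
c=cam('wrist'); th=np.radians(20); T=np.array([.5059,.004,.2222])
def L(p,dy=0):
    x,y,z=p[0]-12,p[1],p[2]-11.5
    return T+np.array([x*np.cos(th)-z*np.sin(th),y+dy,x*np.sin(th)+z*np.cos(th)])/1e3
for dy in(-4,0,4): print(dy,proj(c,[L((48,-55,4),dy),L((-47,-55,4),dy),L((-57,-38,4),dy),L((-57,0,2),dy),L((12,0,16),dy)]).round(1).tolist())
for k in('mill keeper',): 
  for x0,y0 in((.478,.004),): print(proj(c,[[x0-.051,y0,.136],[x0-.051,y0-.044,.1395],[x0-.062,y0-.044,.1395]]).round(1).tolist())
g=c['img'].astype(int).sum(2); print([g[140:160,x].tolist() for x in(290,330,420)]); print(g[155:200:3,425:460:2])
save(c,'z.png',(380,110,540,260),4)
E
```

```text
-4 [[247.1, 143.4], [437.7, 143.2], [453.5, 176.2], [443.8, 241.4], [319.6, 253.9]]
0 [[247.6, 151.3], [436.9, 151.2], [452.6, 183.7], [443.0, 247.9], [319.6, 260.8]]
4 [[248.1, 159.2], [436.0, 159.0], [451.7, 191.0], [442.2, 254.3], [319.7, 267.6]]
[[470.5, 217.9], [480.2, 155.8], [499.0, 157.1]]
[[709, 709, 709, 709, 709, 709, 700, 627, 377, 226, 225, 232, 230, 228, 225, 226, 225, 227, 219, 222], [530, 480, 477, 478, 478, 475, 465, 404, 270, 210, 213, 216, 212, 213, 211, 209, 204, 207, 204, 204], [696, 666, 508, 379, 341, 342, 338, 308, 224, 188, 189, 192, 188, 191, 184, 185, 182, 183, 182, 181]]
[[186 187 187 191 189 191 260 455 470 472 471 479 476 475 476 389 339 377]
 [183 185 184 189 188 190 316 464 468 473 475 478 471 474 473 388 337 373]
 [182 180 185 188 184 190 359 469 467 470 475 479 470 474 455 345 337 368]
 [178 180 178 180 181 190 373 467 466 468 474 477 468 473 449 342 345 373]
 [173 178 174 177 181 209 411 467 465 469 471 473 466 473 388 332 339 347]
 [170 172 176 175 177 229 444 465 468 469 473 472 468 469 388 332 330 330]
 [168 167 170 171 172 243 451 462 465 469 472 472 468 449 340 327 325 358]
 [165 168 165 168 172 298 460 459 466 468 473 466 469 449 341 325 323 391]
 [163 162 165 166 169 295 398 394 402 402 406 401 404 343 317 324 318 463]
 [161 162 161 163 166 160 161 165 165 170 172 175 175 179 216 319 310 516]
 [156 153 157 161 165 163 163 169 170 168 175 174 178 181 223 316 309 503]
 [153 154 156 156 159 160 164 168 165 165 174 174 175 179 249 318 303 369]
 [152 152 152 154 162 155 161 165 166 166 169 170 174 178 276 313 297 370]
 [150 152 151 156 160 157 160 161 164 165 164 174 172 179 283 312 309 370]
 [149 148 152 152 153 156 159 155 160 161 164 163 166 193 299 304 327 375]]
```

View pics/z.png

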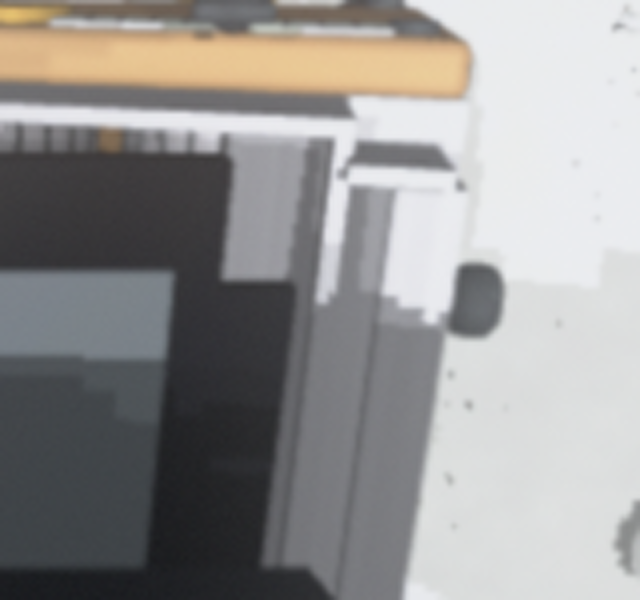

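The lid edge row (148) and lip corner row (180) show the lid sits about 1.7 mm to the right; bar end at (467–480,156). Correcting y, then going to the pre-insert pose.

```bash
python3 -m inch '0 0.07 0.17 -2 0 0 0; 0 0.07 0.17 -4 0 0 0; 0 0.07 0.17 -5.1 0 0 0; 0 0.07 0.17 -5.17 0 0 0; 0 0.07 0.17 -5.17 0 0 0'; python3 -m inch '0 -0.5 0 -0.18 0 0 0; 0 -1 0 -0.36 0 0 0; 0 -1.5 0 -0.55 0 0 0; 0 -1.8 0 -0.65 0 0 0; 0 -1.8 0 -0.65 0 0 0'
python3 - <<'E'
from h import *
st();c=cam('wrist'); save(c,'z2.png',(360,90,560,260),4)
E
```

```text
t: 56.3
eef_pos: [0.5065, 0.0048, 0.1703]
ee_rot: [3.139, 0.35, 3.14]
force: [0.1, -1.0, -0.8]
width: 0.0118
t: 56.92
eef_pos: [0.4884, 0.0049, 0.1639]
ee_rot: [3.139, 0.35, 3.141]
force: [-0.1, 0.0, -0.6]
width: 0.0112
t 56.92 pos [0.4884 0.0049 0.1639] rot [3.1388 0.3499 3.1406] F [-0.1  0.  -0.6] w 0.0112
```

View pics/z2.png

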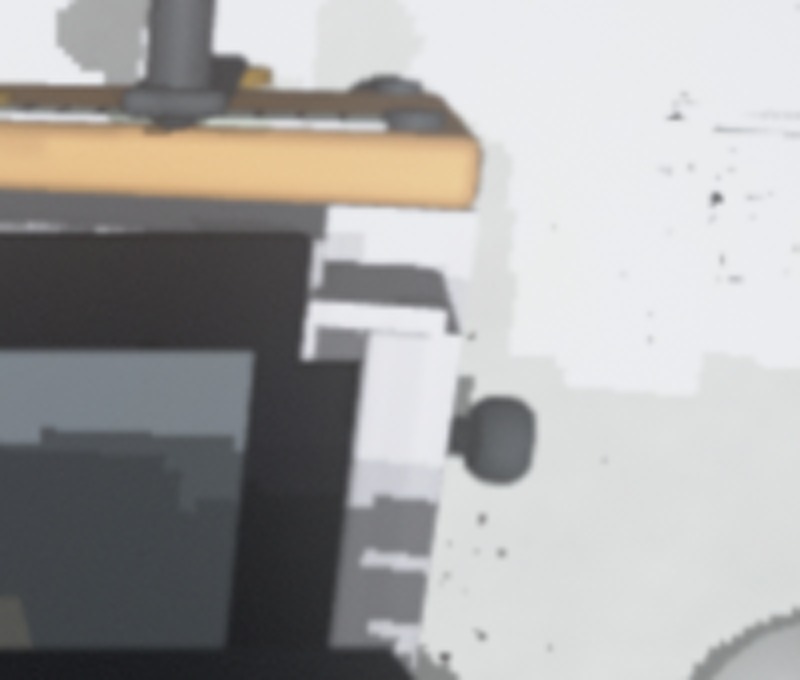

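The lip's front edge has started under the bar's inner edge (crop 360,360) with no force. Sliding in further.

```bash
python3 -m inch '0 -0.2 0.05 -0.07 0 0 0; 0 -0.4 0.05 -0.14 0 0 0; 0 -0.55 0.05 -0.2 0 0 0; 0 -0.55 0.05 -0.2 0 0 0'|grep -E 'pos|force';  python3 -m inch '0 -0.1 0 -0.04 0 0 0; 0 -0.2 0 -0.07 0 0 0; 0 -0.2 0 -0.07 0 0 0'|grep -E 'pos|force'
```

```text
eef_pos: [0.4863, 0.0067, 0.1647]
force: [14.7, -7.7, -0.4]
eef_pos: [0.4866, 0.0078, 0.1659]
force: [9.3, -5.3, -1.3]
```

```bash
python3 -c "
from h import *
s=st();print(s['moment'],s['q'])"; python3 -m inch '0 0.3 -0.1 0.1 0 0 0; 0 0.5 -0.2 0 0 0 0; 0 0.5 -0.25 0 0 0 0; 0 0.5 -0.25 0 0 0 0'
python3 - <<'E'
from h import *
s=st();print(s['moment'])
c=cam('wrist'); T=np.array(s['eef_pos']); th=np.radians(20)
def L(p,dy=0):
    x,y,z=p[0]-12,p[1],p[2]-11.5
    return T+np.array([x*np.cos(th)-z*np.sin(th),y+dy,x*np.sin(th)+z*np.cos(th)])/1e3
for dy in(-4,0): print(dy,proj(c,[L((48,-55,4),dy),L((-47,-55,4),dy),L((-57,-38,4),dy)]).round(1).tolist())
g=c['img'].astype(int).sum(2); print([130+np.argmin(np.diff(g[130:175,x])) for x in(260,300,340,380,410)])
print(g[140:200:3,430:475:2])
for x0 in(.476,.478,.480): print(x0,proj(c,[[x0-.051,.004,.136],[x0-.051,-.04,.1395],[x0-.062,-.04,.1395],[x0-.045,-.04,.13]]).round(1).tolist())
print([(np.round(x['location'],1).tolist(),round(x['p'],2)) for k in('keeper','lid_lip') for x in pinpoint('wrist',k)[:1]])
E
```

```text
t 57.85 pos [0.4866 0.0078 0.1659] rot [ 3.1361  0.3605 -3.1401] F [ 9.3 -5.3 -1.3] w 0.0113
[-1.5591 -2.4873 -0.4265] [ 0.5451 -0.1233 -0.9037  0.3757 -0.5055 -0.8464]
t: 58.35
eef_pos: [0.4913, 0.0052, 0.1656]
ee_rot: [3.136, 0.36, -3.14]
force: [-0.6, 0.0, -1.6]
width: 0.0118
t 58.35 pos [0.4913 0.0052 0.1656] rot [ 3.1363  0.3598 -3.1402] F [-0.6  0.  -1.6] w 0.0118
[-0.0248  1.4178 -0.0266]
-4 [[249.4, 140.8], [440.1, 141.5], [455.8, 174.7]]
0 [[249.9, 148.8], [439.2, 149.5], [454.8, 182.2]]
[np.int64(147), np.int64(137), np.int64(146), np.int64(147), np.int64(138)]
[[356 361 366 373 375 385 392 396 409 436 494 499 486 495 487 491 495 489
  493 499 508 513 518]
 [329 328 329 332 332 333 337 337 342 535 700 704 706 705 705 704 704 704
  702 700 689 689 677]
 [317 320 322 326 330 332 329 333 338 566 697 707 707 708 709 708 708 710
  709 708 709 709 710]
 [192 194 201 223 383 460 493 464 454 593 657 656 659 660 697 707 708 707
  709 709 710 710 710]
 [200 197 206 209 483 658 697 702 700 672 655 653 657 660 698 707 707 708
  710 707 709 709 710]
 [196 198 200 204 370 545 691 700 686
[... 978 characters left out ...]
 209 340 397 621 686 692 692
  688 690 690 698 703]
 [170 175 180 179 181 183 188 188 191 189 196 223 358 417 654 686 692 688
  688 687 690 698 704]
 [169 175 175 176 177 180 186 187 190 191 192 235 370 471 667 688 691 688
  686 690 692 701 703]
 [169 171 174 173 179 179 182 185 184 192 192 252 374 518 678 688 692 687
  688 688 693 701 701]
 [166 166 170 171 177 179 178 181 189 186 192 307 387 560 679 689 688 685
  688 687 696 702 701]]
0.476 [[454.0, 248.3], [465.3, 171.5], [489.4, 173.5], [452.5, 166.3]]
0.478 [[450.2, 247.8], [461.0, 171.1], [485.0, 173.2], [448.5, 166.0]]
0.48 [[446.3, 247.2], [456.7, 170.8], [480.5, 172.8], [444.5, 165.7]]
[([447.1, 247.9], 0.9), ([444.6, 244.8], 0.76)]
```

Blocked: mainly Fx with a tip near the bar's inner face, so the lip may be riding higher than I computed. I'll back off and lower gently onto the rim edge to measure the height.

```bash
python3 -m inch '0 0 0 0 0 0.6 0; 0 0 -0.05 -0.1 0 0.6 0; 0 0 -0.05 -0.1 0 0.6 0'|grep -E 'pos|rot|force'; for i in 1 2 3; do python3 -m inch '0 0 0 -0.05 0 0 0; 0 0 0 -0.1 0 0 0; 0 0 0 -0.1 0 0 0'|grep -E 'pos|rot|force'; done
```

```text
eef_pos: [0.4915, 0.0048, 0.1647]
ee_rot: [3.136, 0.35, -3.14]
force: [-0.7, -0.1, -0.9]
eef_pos: [0.4914, 0.0047, 0.1637]
ee_rot: [3.136, 0.35, -3.14]
force: [0.1, 0.7, -1.3]
eef_pos: [0.4915, 0.0048, 0.1628]
ee_rot: [3.136, 0.35, -3.14]
force: [-0.6, -0.3, 0.8]
eef_pos: [0.4919, 0.0049, 0.1622]
ee_rot: [3.136, 0.351, -3.14]
force: [-0.3, -1.0, 5.4]
```

Rim contact came exactly where the model predicts, so heights are good. Sliding in again lower, just above the rim.

```bash
python3 -m inch '0 0 0 0.08 0 0 0; 0 -0.2 0 0.0 0 0 0; 0 -0.4 0 -0.07 0 0 0; 0 -0.4 0 -0.07 0 0 0'|grep -E 'pos|rot|force'; for i in 1 2; do python3 -m inch '0 -0.1 0 -0.04 0 0 0; 0 -0.2 0 -0.07 0 0 0; 0 -0.2 0 -0.07 0 0 0'|grep -E 'pos|rot|force'; done
```

```text
eef_pos: [0.4879, 0.0051, 0.1616]
ee_rot: [3.136, 0.351, -3.14]
force: [0.8, -0.5, 0.7]
eef_pos: [0.4872, 0.0056, 0.1621]
ee_rot: [3.135, 0.354, -3.139]
force: [6.9, -2.9, 1.8]
eef_pos: [0.4868, 0.006, 0.1626]
ee_rot: [3.135, 0.356, -3.138]
force: [10.7, -6.6, 0.2]
```

```bash
python3 - <<'E'
from h import *
s=st();print(s['moment'])
a=cam('wrist')['img'][90:270,320:560,::-1]; b=cam('side')['img'][160:260,295:395,::-1]; c=cam('scene')['img'][165:265,285:385,::-1]
r=lambda i,w,h:cv2.resize(i,(w,h),interpolation=cv2.INTER_CUBIC)
cv2.imwrite('pics/comp.png',np.hstack([r(a,400,300) if 0 else np.vstack([r(a,400,300),r(a[60:,90:],400,300)]),np.vstack([r(b,400,300) if 0 else r(b[:75],400,300),r(c[:75],400,300)])]))
E
python3 -m inch '0 0.2 0 0.0 0 0 0; 0 0.4 -0.05 0 0 0 0; 0 0.4 -0.05 0 0 0 0; 0 0.4 -0.05 0 0 0 0'
python3 -c "
from h import *
s=st();print(s['moment'],s['q'])"
```

```text
t 61.25 pos [0.4868 0.006  0.1626] rot [ 3.1349  0.3565 -3.1382] F [10.7 -6.6  0.2] w 0.0115
[-2.2702 -2.7413 -0.6532]
t: 61.9
eef_pos: [0.4901, 0.0051, 0.1621]
ee_rot: [3.136, 0.355, -3.138]
force: [-3.9, -1.3, 1.9]
width: 0.0118
t 61.9 pos [0.4901 0.0051 0.1621] rot [ 3.1355  0.3551 -3.1385] F [-3.9 -1.3  1.9] w 0.0118
[-0.0008  2.6013 -0.0087] [ 0.5302 -0.1079 -0.8952  0.363  -0.4982 -0.8211]
```

View pics/comp.png

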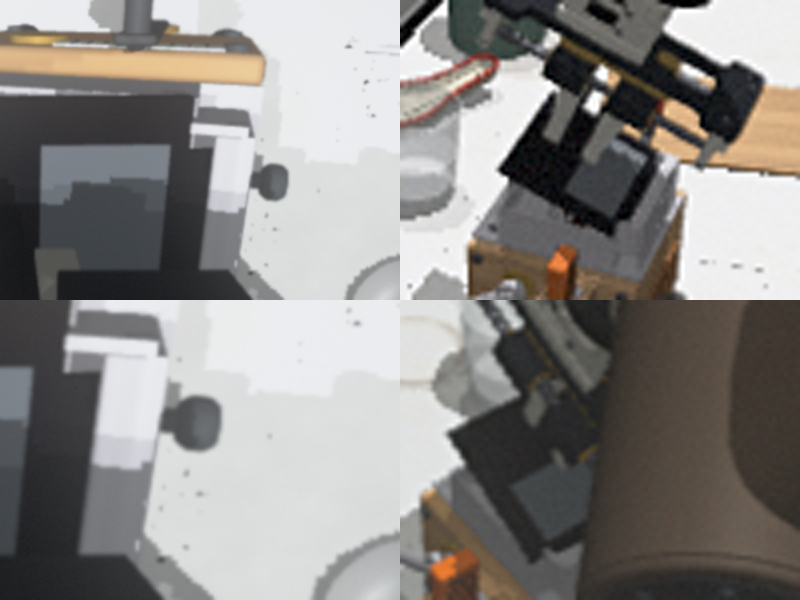

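```bash
python3 - <<'E'
from h import *
s=st();c=cam('wrist'); T0=np.array(s['eef_pos']); T=np.array([.4868,.006,.1626]); c['t']=c['t']-c['R']@(T-T0)
for nm,uv in(('bar in',(448.6,176)),('bar out',(471.1,176)),('bar in low row',(410+80/2.667,150+(550-300)/2.5)),('bar out low',(410+145/2.667,150+(548-300)/2.5))): print(nm,atz(c,uv,.1395).round(4))
print('post top',[atz(c,(410+u/2.667,150+(v-300)/2.5),.1395).round(4).tolist() for u,v in((65,345),(160,345),(65,372))])
th=.3565
def L(p):
    x,y,z=p[0]-12,p[1],p[2]-11.5
    return T+np.array([x*np.cos(th)-z*np.sin(th),y,x*np.sin(th)+z*np.cos(th)])/1e3
P=[L(p) for p in((48,-55,4),(-47,-55,4),(-57,-38,4),(-57,-38,0))]; print(np.round(P,4).tolist()); print(proj(c,P).round(1).tolist()); print('-cam',-c['R'].T@c['t'])
print('panel top-right corner at z.13', atz(c,(320+262/1.667,90+83/1.667),.13).round(4))
E
```

```text
t 61.9 pos [0.4901 0.0051 0.1621] rot [ 3.1355  0.3551 -3.1385] F [-3.9 -1.3  1.9] w 0.0118
bar in [ 0.428  -0.0369  0.1395]
bar out [ 0.4177 -0.0379  0.1395]
bar in low row [0.4276 0.004  0.1395]
bar out low [0.4157 0.0014 0.1395]
post top [[0.4352, -0.0403, 0.1395], [0.4187, -0.0418, 0.1395], [0.4346, -0.0348, 0.1395]]
[[0.5232, -0.049, 0.1681], [0.4341, -0.049, 0.135], [0.4248, -0.032, 0.1315], [0.4262, -0.032, 0.1277]]
[[249.7, 148.7], [438.8, 149.4], [454.2, 181.9], [451.3, 179.8]]
-cam [ 0.4318 -0.0796  0.3106]
panel top-right corner at z.13 [ 0.4165 -0.0542  0.13  ]
```

The lip is about 3 mm under the bar and then meets a hard vertical stop, seemingly left of centre. I'll test whether the stopping x depends on y.

```bash
python3 -m inch '0 0.1 -0.1 0.15 0 0.4 -0.2; 0 0.1 -0.3 0.15 0.3 0.4 -0.2; 0 0.1 -0.35 0.15 0.3 0.4 -0.2; 0 0.1 -0.35 0.15 0.3 0.4 -0.2'|grep -E 'pos|rot|force'; for i in 1 2; do python3 -m inch '0 -0.15 0 -0.05 0 0 0; 0 -0.3 0 -0.1 0 0 0; 0 -0.3 0 -0.1 0 0 0'|grep -E 'pos|rot|force'; python3 -c "
from h import *
print(telemetry.get_state()['moment'])"; done
```

```text
eef_pos: [0.4912, 0.0016, 0.1636]
ee_rot: [3.13, 0.348, 3.139]
force: [-0.1, -0.0, -2.0]
eef_pos: [0.4882, 0.0016, 0.1627]
ee_rot: [3.13, 0.349, 3.139]
force: [0.5, 0.7, -1.7]
[-0.08722115  1.16787824 -0.04159745]
eef_pos: [0.487, 0.0023, 0.1633]
ee_rot: [3.129, 0.352, 3.141]
force: [9.1, -5.2, -0.5]
[-1.91366295 -2.13210982 -0.57550298]
```

```bash
python3 -m inch '0 0.8 0 0.4 0 0 0; 0 2.0 0.2 0.9 0 0 0; 0 2.4 0.2 2 0 0 0; 0 2.4 0.2 5 0 0 0; 0 2.4 0.2 5 0 0 0'|grep -E 'pos|rot|force'; for i in 1 2 3; do python3 -m inch '0 -0.5 0 -0.18 0 0 0; 0 -1 0 -0.36 0 0 0; 0 -1.3 0 -0.46 0 0 0; 0 -1.3 0 -0.46 0 0 0'|grep -E 'pos|rot|force'; done; python3 -c "
from h import *
s=st();print(s['moment'],s['q'])"
```

```text
eef_pos: [0.5125, 0.0052, 0.2161]
ee_rot: [3.127, 0.356, 3.14]
force: [0.5, -0.3, -1.5]
eef_pos: [0.4991, 0.005, 0.2112]
ee_rot: [3.127, 0.356, 3.141]
force: [0.3, -0.4, -1.8]
eef_pos: [0.4859, 0.0051, 0.2066]
ee_rot: [3.127, 0.356, 3.141]
force: [-0.9, 0.8, -1.2]
eef_pos: [0.4726, 0.0051, 0.202]
ee_rot: [3.127, 0.356, 3.141]
force: [-0.2, -0.6, -0.5]
t 65.33 pos [0.4726 0.0051 0.202 ] rot [3.1273 0.3558 3.1411] F [-0.2 -0.6 -0.5] w 0.0118
[-0.0394  1.3785 -0.0325] [ 0.567  -0.1967 -0.8387  0.298  -0.6391 -0.779 ]
```

```bash
python3 - <<'E'
from h import *
from scipy.spatial.transform import Rotation as Ro
c=cam('side'); T=np.array([.4868,.006,.1626])
def L(p,r=0,pi=.3565,yw=0):
    return T+Ro.from_euler('xyz',[r,-pi,yw]).apply(np.array(p)-[12,0,11.5])/1e3
for r in(-.07,-.035,0,.035,.07): print(r,[proj(c,[L(p,r)])[0].round(1).tolist() for p in((-47,55,0),(48,55,4),(-57,38,0),(-57,-38,4),(-47,-55,4))])
for y in(-.05,.05): print('yaw',y,[proj(c,[L(p,0,yw=y)])[0].round(1).tolist() for p in((-47,55,0),(48,55,4),(-57,38,0),(-57,-38,4),(-47,-55,4))])
# now: current pose, dark mask corners in side image
s=st(); T=np.array(s['eef_pos']); im=c['img'].astype(int).sum(2)
print('now',[proj(c,[L(p,0,.3558)])[0].round(1).tolist() for p in((-47,55,0),(48,55,4),(-57,38,0),(-57,-38,4),(-47,-55,4))])
print('\n'.join(''.join('#' if v<130 else ('+' if v<260 else '.') for v in im[r,300:380]) + f' {r}' for r in range(165,225)))
E
```

```text
-0.07 [[347.2, 220.8], [318.6, 203.1], [352.4, 218.8], [361.7, 202.1], [360.6, 197.1]]
-0.035 [[347.4, 220.4], [318.8, 202.7], [352.5, 218.6], [361.5, 202.4], [360.4, 197.6]]
0 [[347.6, 220.1], [319.0, 202.3], [352.7, 218.4], [361.3, 202.8], [360.1, 198.0]]
0.035 [[347.8, 219.7], [319.1, 201.9], [352.8, 218.2], [361.1, 203.1], [359.8, 198.5]]
0.07 [[348.1, 219.4], [319.3, 201.5], [352.9, 217.9], [360.9, 203.5], [359.5, 199.0]]
yaw -0.05 [[346.4, 220.4], [318.3, 201.7], [351.7, 218.8], [361.6, 203.5], [360.7, 198.7]]
yaw 0.05 [[348.8, 219.8], [319.6, 202.9], [353.6, 217.9], [361.0, 202.0], [359.5, 197.4]]
t 65.38 pos [0.4728 0.0052 0.2021] rot [3.1272 0.3559 3.141 ] F [ 0.3 -0.7 -1.7] w 0.0114
now [[353.3, 210.0], [323.8, 191.8], [358.4, 208.4], [366.9, 192.9], [365.6, 188.1]]
.......++++++++++++++++++++++++......############+....+++###########+++....+#### 165
.......++++++++++++++++++++++++.....############+.......++############+......+## 166
.......++++++++++++++++++++++++......###########+........+++##########+........+ 167
.......++++++++++++++++++++++++.......+########+++......+#
[... 4086 characters left out ...]
+............... 216
..................+.....................................++++..+++............... 217
........................................................+++..++++............... 218
........................................................++...++++............... 219
........................................................++..+++................. 220
.....................++...........+..+..................++..+++................. 221
........................+.........+..+++................+..+++.................. 222
............++++++........+........++.++...............++..++..+................ 223
............+++++++++......+++..+....+++.........+........+++..+................ 224
```

```bash
python3 - <<'E'
from h import *
from scipy.spatial.transform import Rotation as Ro
s=st(); c=cam('wrist')
Rt=Ro.from_euler('xyz',s['ee_rot']).as_matrix(); T=np.array(s['eef_pos'])
Rct=c['R']@Rt; tct=c['R']@T+c['t']
def at(pos,rot):
    R=Rct@Ro.from_euler('xyz',rot).as_matrix().T; d=dict(c); d['R']=R; d['t']=tct-R@np.array(pos); return d
A=at([.5059,.004,.2222],[3.1383,.3491,3.1413]); B=at([.4884,.0049,.1639],[3.1388,.3499,3.1406])
a=lambda u,v:(380+u/4,110+v/4); b=lambda u,v:(360+u/4,90+v/4)
for n,pa,pb in(('strip outer right end',(447,168),(445,310)),('strip inner right end',(457,188),(458,334)),('bar inner top corner',(392,188),(365,333)),('strip left end upper',(350,168),(314,303)),('black knob',(500,300),(535,440)),('dark face top right',(440,145),(440,270)),('dark face top left',(350,145),(322,268)),('panel corner',(470,97),(478,207))):
    x,e=tri([(A,a(*pa)),(B,b(*pb))]); print(n,x.round(4),np.round(e,2),'mill',((x-[.479,.0045,0])*1e3).round(1))
E
```

```text
t 65.38 pos [0.4728 0.0052 0.2021] rot [3.1272 0.3559 3.141 ] F [ 0.3 -0.7 -1.7] w 0.0114
strip outer right end [ 0.4173 -0.037   0.1125] [0.38 0.38] mill [-61.7 -41.5 112.5]
strip inner right end [ 0.4151 -0.0334  0.1115] [0.34 0.34] mill [-63.9 -37.9 111.5]
bar inner top corner [ 0.4277 -0.036   0.1281] [0.14 0.14] mill [-51.3 -40.5 128.1]
strip left end upper [ 0.4345 -0.0383  0.1235] [0.35 0.35] mill [-44.5 -42.8 123.5]
black knob [0.3864 0.0136 0.0056] [0.13 0.13] mill [-92.6   9.1   5.6]
dark face top right [ 0.4165 -0.0379  0.0897] [0.18 0.18] mill [-62.5 -42.4  89.7]
dark face top left [ 0.4339 -0.0399  0.1068] [0.54 0.54] mill [-45.1 -44.4 106.8]
panel corner [ 0.4112 -0.0462  0.0793] [0.44 0.44] mill [-67.8 -50.7  79.3]
```

The numbers suggest that the lid has rolled in the grip about the jaw axis, left side high: the right edge images 2% short, and the contact is on the left. I'll fit the in-hand lid pose to edges in the wrist image.

```bash
cat > fit.py <<'E'
from h import *
from scipy.spatial.transform import Rotation as Ro
from scipy.optimize import least_squares
s=st(); c=cam('wrist'); Rt=Ro.from_euler('xyz',s['ee_rot']).as_matrix(); T=np.array(s['eef_pos'])
F=np.diag([-1.,1,-1]) # tool axes -> nominal lid axes (lid x = -tool x, z = -tool z)
g=cv2.GaussianBlur(c['img'].astype(float).sum(2),(0,0),.8)
def lid(p,q): # q: roll, pitch, yaw in hand (about lid axes), dx,dy,dz mm
    return T+(Rt@F@(Ro.from_euler('xyz',q[:3]).apply(np.atleast_2d(p)-[12,0,11.5]).T+np.array(q[3:6])[:,None])).T/1e3
segs=[((48,-50,4),(48,-20,4)),((-47,-53,4),(-47,-41,4)),((-57,-35,4),(-57,-5,4)),((-40,-55,4),(44,-55,4))]
out=[(1,0,0),(-1,0,0),(-1,0,0),(0,-1,0)]
obs=[]
for (a,b),o in zip(segs,out):
    for f in np.linspace(0,1,12):
        p=np.array(a)*(1-f)+np.array(b)*f; uv=proj(c,lid(p,[0]*6))[0]; n=proj(c,lid(p+np.array(o),[0]*6))[0]-uv; n/=np.linalg.norm(n)
        t=np.arange(-9,9.1,.5); P=uv+t[:,None]*n; v=cv2.remap(g.astype(np.float32),P[:,0].astype(np.float32)[None],P[:,1].astype(np.float32)[None],1)[0]
        d=np.diff(v); i=np.argmax(d)
        if d[i]>18: obs.append((p,n,(uv+(t[i]+.25)*n)))
def res(q): return np.r_[[n@(proj(c,lid(p,q))[0]-u) for p,n,u in obs], q[3:6]/np.array([1.5,3,1.5]), q[1]/.03]
r=least_squares(res,np.zeros(6),loss='soft_l1',x_scale=[.05,.05,.05,1,1,1])
print(len(obs),'roll,pitch,yaw deg',np.degrees(r.x[:3]).round(2),'d mm',r.x[3:].round(2),'rms px',np.sqrt((r.fun[:len(obs)]**2).mean()).round(2),'start',np.sqrt((res(np.zeros(6))[:len(obs)]**2).mean()).round(2))
M=Rt@F@Ro.from_euler('xyz',r.x[:3]).as_matrix(); print('lid world euler deg (roll,pitch,yaw)',Ro.from_matrix(M).as_euler('xyz',degrees=True).round(2)); print('lip L,mid,R world',lid([(-57,38,2),(-57,0,2),(-57,-38,2)],r.x).round(4).tolist())
E
python3 fit.py
```

```text
t 65.42 pos [0.473  0.0052 0.2021] rot [3.1273 0.3559 3.141 ] F [ 0.1  0.4 -1.4] w 0.0116
48 roll,pitch,yaw deg [-1.9  -4.24  1.6 ] d mm [-2.65 -1.76 -0.75] rms px 1.48 start 3.13
lid world euler deg (roll,pitch,yaw) [ -1.67 -24.64   1.66]
lip L,mid,R world [[0.4114, 0.0394, 0.1621], [0.412, 0.0015, 0.1631], [0.4127, -0.0365, 0.1641]]
```

```bash
cat >> fit.py <<'E'
i=0
k0=0
for (a,b),o in zip(segs,out):
    L=[]
    for p,n,u in obs:
        if any(np.allclose(p,np.array(a)*(1-f)+np.array(b)*f) for f in np.linspace(0,1,12)): L.append((round(float(p[1] if a[0]==b[0] else p[0])),round(float(n@(u-proj(c,lid(p,[0]*6))[0])),1)))
    print(a,L)
E
python3 fit.py | tail -4
```

```text
(48, -50, 4) [(-50, -1.3), (-47, -0.7), (-45, -1.8), (-42, -1.2), (-39, -0.8), (-36, -1.7), (-34, -1.3), (-31, -0.8), (-28, -1.8), (-25, -1.3), (-23, -0.8), (-20, -1.8)]
(-47, -53, 4) [(-53, -0.2), (-52, -0.2), (-51, 0.2), (-50, -0.8), (-49, -0.7), (-48, -0.3), (-46, -0.2), (-45, 0.3), (-44, -0.8), (-43, -0.3), (-42, -0.3), (-41, 6.3)]
(-57, -35, 4) [(-35, -0.7), (-32, -0.2), (-30, -0.3), (-27, 0.2), (-24, -0.2), (-21, 0.3), (-19, 0.7), (-16, 0.8), (-13, 0.2), (-10, -0.3), (-8, -0.8), (-5, -0.2)]
(-40, -55, 4) [(-40, 6.3), (-32, 7.3), (-25, 8.3), (-17, 8.8), (-9, 8.8), (-2, 8.7), (6, 1.3), (13, 1.3), (21, 1.3), (29, 1.2), (36, 1.3), (44, 1.2)]
```

In-hand pose is in fact good (offsets about 1 px, no slopes). So I probe the bar's inner face at a known height to learn which face is stopping the lip.

```bash
python3 -m inch '0 1.5 0 0 -0.4 0.4 0; 0 2.7 0 0 -0.8 0.4 0; 0 2.7 0 -1.5 -0.8 0.4 0; 0 2.7 0 -3 -0.8 0.4 0; 0 2.7 0 -3.2 -0.8 0.4 0;  0 2.7 0 -3.2 -0.8 0.4 0'|grep -E 'pos|rot|force'; for i in 1 2 3 4 5 6; do python3 -m inch '0 -0.1 0 0 0 0 0; 0 -0.2 0 0 0 0 0; 0 -0.2 0 0 0 0 0'|grep -E 'pos|force'; done; python3 -c "
from h import *
print(telemetry.get_state()['moment'])"
```

```text
eef_pos: [0.5003, 0.0052, 0.1703]
ee_rot: [-3.141, 0.349, -3.137]
force: [-0.4, 0.8, -0.8]
eef_pos: [0.4983, 0.0052, 0.1706]
force: [0.3, -0.1, -0.4]
eef_pos: [0.4963, 0.0052, 0.1707]
force: [0.4, 1.2, -1.1]
eef_pos: [0.4941, 0.0052, 0.1706]
force: [0.1, 0.3, -1.3]
eef_pos: [0.4921, 0.0052, 0.1706]
force: [-0.3, -0.5, -1.4]
eef_pos: [0.4903, 0.0054, 0.1709]
force: [0.2, -1.0, -0.6]
eef_pos: [0.4896, 0.006, 0.172]
force: [7.2, -2.8, -1.4]
[-0.88040257 -1.27506793 -0.24714871]
```

```bash
python3 -m inch '0 0.5 0 0.2 0 1 0; 0 1.0 -0.1 0.3 0 3 0; 0 1.0 -0.1 0 0 5 0; 0 1.0 -0.1 -0.5 0 5 0; 0 0.83 -0.1 -1.08 0 5 0; 0 0.83 -0.1 -1.08 0 5 0'|grep -E 'pos|rot|force'; for i in 1 2 3 4; do python3 -m inch '0 -0.1 0 -0.03 0 0 0; 0 -0.2 0 -0.05 0 0 0; 0 -0.2 0 -0.05 0 0 0'|grep -E 'pos|force'; done; python3 -c "
from h import *
st();print(telemetry.get_state()['moment'])"
```

```text
eef_pos: [0.4967, 0.0045, 0.1602]
ee_rot: [3.141, 0.264, -3.136]
force: [-0.3, 0.0, -0.7]
eef_pos: [0.4947, 0.0046, 0.1599]
force: [0.4, 0.5, -1.2]
eef_pos: [0.4926, 0.0045, 0.1594]
force: [-0.7, 0.3, -1.3]
eef_pos: [0.4905, 0.0045, 0.1589]
force: [-0.5, -1.2, -2.0]
eef_pos: [0.4896, 0.0049, 0.1593]
force: [4.7, -1.7, -1.2]
t 70.78 pos [0.4896 0.0049 0.1593] rot [ 3.1407  0.2668 -3.1354] F [ 4.7 -1.7 -1.2] w 0.0117
[-0.7985 -0.8976 -0.1534]
```

The stop follows the lid (same lip x at 15° as at 20°), and it matches the plate's front corners meeting the ends of the bar's mounting. I'll try riding lightly on the rim to be as low as possible.

```bash
python3 -m inch '0 0.2 0 0 0 0.2 0; 0 0.3 -0.03 -0.1 0 0.2 -0.3; 0 0.3 -0.03 -0.1 0 0.2 -0.3'|grep -E 'pos|rot|force';  for i in 1 2 3 4; do python3 -m inch '0 0 0 -0.05 0 0 0; 0 0 0 -0.08 0 0 0; 0 0 0 -0.08 0 0 0'|grep -E 'pos|force'; done
```

```text
eef_pos: [0.4923, 0.0045, 0.1578]
ee_rot: [3.141, 0.262, -3.141]
force: [-0.7, -1.0, -1.2]
eef_pos: [0.4923, 0.0045, 0.1571]
force: [-0.8, -0.1, 0.7]
eef_pos: [0.4925, 0.0045, 0.1566]
force: [-1.6, -1.2, 4.0]
eef_pos: [0.4928, 0.0045, 0.1563]
force: [-2.3, -0.3, 7.0]
eef_pos: [0.493, 0.0045, 0.1559]
force: [-2.8, -1.2, 8.3]
```

```bash
for i in 1 2 3; do python3 -m inch '0 -0.1 0 -0.03 0 0 0; 0 -0.2 0 -0.06 0 0 0; 0 -0.25 0 -0.07 0 0 0;0 -0.25 0 -0.07 0 0 0'|grep -E 'pos|force'; done;python3 -c "
from h import *
st();print(telemetry.get_state()['moment'])"
```

```text
eef_pos: [0.4921, 0.0051, 0.1567]
force: [1.2, -1.4, 6.7]
eef_pos: [0.4905, 0.0056, 0.1567]
force: [1.7, -1.5, 5.3]
eef_pos: [0.4897, 0.0062, 0.1572]
force: [6.7, -4.3, 4.2]
t 74.15 pos [0.4897 0.0062 0.1572] rot [ 3.1387  0.2728 -3.1385] F [ 6.7 -4.3  4.2] w 0.0117
[-1.3526 -1.7818 -0.2679]
```

Height isn't it. I'll probe sideways to learn the lateral clearance and centre.

```bash
python3 -m inch '0 0.1 -0.1 0.1 0 0.3 0; 0 0.13 -0.1 0.12 0.1 0.6 0.2; 0 0.13 -0.1 0.12 0.1 0.6 0.2'|grep -E 'pos|rot|force';  for i in 1 2 3 4; do python3 -m inch '0 0 0.1 0 0 0 0; 0 0 0.2 0 0 0 0; 0 0 0.2 0 0 0 0'|grep -E 'pos|force'; done; python3 -m inch '0 0 -0.4 0 0 0 0; 0 0 -0.8 0 0 0 0; 0 0 -0.8 0 0 0 0'|grep -E 'pos|force';for i in 1 2 3 4; do python3 -m inch '0 0 -0.1 0 0 0 0; 0 0 -0.2 0 0 0 0; 0 0 -0.2 0 0 0 0'|grep -E 'pos|force'; done
```

```text
eef_pos: [0.4903, 0.0049, 0.1577]
ee_rot: [3.137, 0.261, -3.136]
force: [1.3, 0.3, -1.1]
eef_pos: [0.4902, 0.007, 0.1575]
force: [0.7, -0.5, -1.4]
eef_pos: [0.4902, 0.0091, 0.1576]
force: [1.8, -0.6, -0.6]
eef_pos: [0.4902, 0.0111, 0.1575]
force: [1.8, -1.1, -0.3]
eef_pos: [0.4904, 0.0124, 0.1579]
force: [4.5, -8.3, 0.5]
eef_pos: [0.4903, 0.0041, 0.1579]
force: [0.6, -0.9, -1.1]
eef_pos: [0.4903, 0.0022, 0.1579]
force: [0.7, -0.1, -1.0]
eef_pos: [0.4903, 0.0001, 0.1578]
force: [1.0, 0.0, -1.1]
eef_pos: [0.4906, -0.0016, 0.158]
force: [-0.0, 2.9, -0.4]
eef_pos: [0.4912, -0.0027, 0.1583]
force: [-0.3, 8.4, -1.4]
```

```bash
python3 - <<'E'
from h import *
im=cv2.imread('pics/w9.png').astype(int); g=im.sum(2)
sub=im[12:145,262:395]
print('\n'.join(''.join('#' if (p[2]-p[0]>12 and p.sum()<200) else ('o' if p.sum()<200 else ('-' if p.sum()<330 else '.')) for p in row) for row in im[14:142,296:350]))
A=cv2.imread('pics/l_wrist.png').astype(int).sum(2)
print('A'); print('\n'.join(' '.join(f'{v//8:2d}' for v in A[r,455:505:1][::2])+f' {r}' for r in range(138,200,2)))
E
```

```text
......................................................
......................................................
......................................................
......................................................
......................................................
------------------------------------------------------
------------------------------------------------------
------------------------------------------------------
------------------------------------------------------
.-----------------------------------------------------
...---------------------------------------------------
..----------------------------------------------------
..----------------------------------------------------
..----------------------------------------------------
...---------------------------------------------......
....-.....--..----------------------------............
..........--...----------------------..--.............
................--.-----------------..................
....................----------------..................
.....................-..----------....................

[... 7690 characters left out ...]
8 61 49 48 49 51 51 57 85 87 87 86 86 87 88 88 74 38 38 39 42 43 182
39 39 57 77 56 47 48 48 49 49 57 79 81 81 84 86 87 88 87 67 37 38 40 43 43 184
39 38 56 67 50 47 48 48 49 48 50 58 59 58 74 86 88 88 87 61 36 38 40 42 41 186
40 37 43 47 47 48 48 48 49 46 48 56 58 57 63 78 82 82 80 50 35 37 39 40 40 188
40 36 44 47 47 47 48 48 49 45 45 49 50 49 50 51 53 57 55 38 34 36 38 38 44 190
39 36 45 47 47 47 48 48 49 44 45 48 48 48 48 49 49 52 59 65 54 47 47 50 70 192
39 36 45 46 47 48 48 48 48 42 46 48 48 48 47 49 49 50 62 82 81 81 80 80 83 194
39 37 46 47 47 48 48 48 48 41 47 48 47 48 48 49 49 49 67 82 83 83 83 83 83 196
38 38 46 47 46 47 48 48 48 41 47 48 48 47 48 48 49 50 72 83 83 83 83 83 83 198
```

```bash
python3 - <<'E'
from h import *
s=st(); c=cam('side')
o,d=ray(c,(371.25,197.5))
for y in(-.08,-.04,0,.04): print('foot ray y',y,(o+d*(y-o[1])/d[1]).round(3))
print('knob proj',proj(c,[[.459,-.091,.147]]).round(0),'keeper',proj(c,[[.4278,.0045,.136],[.4278,.0485,.136],[.4278,-.0395,.136]]).round(0).tolist())
for n in('wrist','scene','side'):
  c=cam(n)
  for k in('lever_knob','keeper'): print(n,k,[(np.round(x['location'],1).tolist(),round(x['p'],2),atz(c,x['location'],.147 if k=='lever_knob' else .136)[:2].round(4)) for x in pinpoint(n,k)[:2]])
im=c['img'] if c['name']=='side' else None
ii=im.astype(int)
print('\n'.join(''.join('R' if p[0]-p[1]>50 and p[0]>90 and p[2]<p[0]-50 else ('#' if p.sum()<130 else ('+' if p.sum()<260 else ('-' if p.sum()<420 else '.'))) for p in ii[r,330:385])+f' {r}' for r in range(165,232)))
E
```

```text
t 77.9 pos [ 0.4912 -0.0027  0.1583] rot [ 3.1362  0.2624 -3.1364] F [-0.3  8.4 -1.4] w 0.0114
foot ray y -0.08 [ 0.407 -0.08   0.124]
foot ray y -0.04 [ 0.398 -0.04   0.153]
foot ray y 0 [0.389 0.    0.182]
foot ray y 0.04 [0.38  0.04  0.211]
knob proj [[357. 186.]] keeper [[357.0, 208.0], [352.0, 217.0], [361.0, 200.0]]
wrist lever_knob [([398.1, 82.3], 0.81, array([ 0.4581, -0.0897]))]
wrist keeper [([443.1, 262.1], 0.62, array([0.427 , 0.0047]))]
scene lever_knob []
scene keeper [([339.3, 222.2], 0.73, array([0.4214, 0.0047]))]
side lever_knob [([359.6, 186.6], 0.59, array([ 0.4497, -0.0901]))]
side keeper [([353.9, 205.6], 0.69, array([ 0.439 , -0.0042]))]
##++----------++---------+-............................ 165
####++---------+--------+##+-.......................... 166
+#####++----------------+#####+........................ 167
+++#####++-------------+########+-..................... 168
+++++#####++-----------+##########+-................... 169
+++++++#####++---------+###++#######+-................. 170
###++++++#####+++-----+###+++++#######+-............... 171
######++++
[... 2889 characters left out ...]
-------++--+++--.................... 220
----+R--------------------+---+++--.................... 221
----+RRRR+----------------+--+++---.................... 222
----RRRRR+---------------+---+++-+-.................... 223
-+++RRRR++---------+-----+--++++++-.................... 224
---RRRRR++------------------++++++-.................... 225
--RRRRR+#+-----------------+++++++-.................... 226
++RRRR++#+-----------------+++++++..................... 227
++++RR+##--------+--------++++++++..................... 228
+++++++##---------------.-++++++++..................... 229
++++++##+--------------.--+++++++-..................... 230
++++R++#+-----+----------++++++++-..................... 231
```

```bash
python3 -m inch '0 0.2 0.4 0.3 -0.2 -2 0; 0 0.1 0.8 0.6 -0.3 -5 -0.3; 0 0 0.8 0.6 -0.3 -5 -0.3; 0 0 0.8 0.6 -0.3 -5 -0.3'|grep -E 'pos|rot|force'; python3 -m inch '0 -0.3 0 -0.1 0 0 0; 0 -0.6 0 -0.2 0 0 0; 0 -0.9 0 -0.3 0 0 0; 0 -0.9 0 -0.3 0 0 0'|grep -E 'pos|rot|force|width';python3 -c "
from h import *
st();print(telemetry.get_state()['moment'])"
```

```text
eef_pos: [0.4911, 0.0051, 0.1644]
ee_rot: [-3.141, 0.349, -3.139]
force: [-0.4, -0.5, -1.4]
eef_pos: [0.4859, 0.0067, 0.1647]
ee_rot: [3.14, 0.356, -3.138]
force: [15.1, -7.7, 0.4]
width: 0.0117
t 79.4 pos [0.4859 0.0067 0.1647] rot [ 3.1405  0.356  -3.1376] F [15.1 -7.7  0.4] w 0.0117
[-2.6944 -4.9217 -0.9137]
```

Zero-force extrapolation puts the stop where the lip's *bottom* corner is at the bar's plane (x ≈ −51). That suggests a ledge near rim level, which the lip must slide over. I'll try a flatter angle (14°) and slide horizontally just above it.

```bash
python3 -m inch '0 0.5 -0.1 0.2 0 0 0; 0 1.0 -0.15 0.3 0 3 0; 0 1.0 -0.15 0.1 0 6.3 0; 0 0.8 -0.15 -0.4 0 6.3 0; 0 0.8 -0.15 -0.6 0 6.3 0; 0 0.8 -0.15 -0.6 0 6.3 0'|grep -E 'pos|rot|force'; for i in 1 2 3; do python3 -m inch '0 -0.1 0 0 0 0 0; 0 -0.2 0 0 0 0 0; 0 -0.25 0 0 0 0 0; 0 -0.25 0 0 0 0 0'|grep -E 'pos|rot|force'; done
```

```text
eef_pos: [0.493, 0.0048, 0.1581]
ee_rot: [3.141, 0.245, -3.137]
force: [0.1, -0.0, -0.6]
eef_pos: [0.4906, 0.0049, 0.1583]
ee_rot: [3.141, 0.246, -3.137]
force: [0.4, 0.1, -1.4]
eef_pos: [0.4896, 0.0053, 0.1592]
ee_rot: [3.14, 0.249, -3.137]
force: [7.4, -3.0, -3.7]
eef_pos: [0.4892, 0.0059, 0.1604]
ee_rot: [3.139, 0.253, -3.136]
force: [9.7, -3.5, -3.7]
```

```bash
python3 -m inch '0 0.3 -0.05 -0.1 0 1.5 0; 0 0.38 -0.08 -0.4 0 3 -0.2; 0 0.38 -0.08 -0.65 0.1 4.5 -0.2; 0 0.38 -0.08 -0.65 0.1 4.5 -0.2'|grep -E 'pos|rot|force'; for i in 1 2 3; do python3 -m inch '0 -0.1 0 0 0 0 0; 0 -0.2 0 0 0 0 0; 0 -0.25 0 0 0 0 0; 0 -0.25 0 0 0 0 0'|grep -E 'pos|rot|force'; done
```

```text
eef_pos: [0.4932, 0.0051, 0.1536]
ee_rot: [3.137, 0.173, -3.14]
force: [-1.5, -0.3, -1.2]
eef_pos: [0.4914, 0.0053, 0.1541]
ee_rot: [3.137, 0.175, -3.14]
force: [4.4, -1.2, -3.4]
eef_pos: [0.4908, 0.0057, 0.1553]
ee_rot: [3.136, 0.179, -3.139]
force: [9.5, -3.7, -5.7]
eef_pos: [0.4907, 0.0064, 0.1567]
ee_rot: [3.135, 0.184, -3.138]
force: [9.8, -3.4, -4.2]
```

```bash
python3 -m inch '0 0.5 -0.1 0 0 0 0; 0 1.8 -0.1 0.6 0 0 0; 0 4 -0.1 1.5 0 0 0; 0 5.5 -0.1 3 0 0 0; 0 5.5 -0.1 3 0 0 0'|grep -E 'pos|rot|force'
cat > ch.py <<'E'
from h import *
import pickle,sys
s=st(); c=cam('wrist'); pickle.dump((c,s['eef_pos']),open(f'f{sys.argv[1]}.pkl','wb'))
E
python3 ch.py 1; python3 -m inch '0 0 0 2 0 0 0; 0 0 0 5 0 0 0; 0 0 0 5 0 0 0; 0 0 0 5 0 0 0' >/dev/null; python3 ch.py 2; python3 -m inch '0 0 0 3 0 0 0; 0 0 0 7 0 0 0; 0 0 0 7 0 0 0; 0 0 0 7 0 0 0'>/dev/null; python3 ch.py 3
python3 - <<'E'
from h import *
import pickle
for k in(1,2,3):
    c,_=pickle.load(open(f'f{k}.pkl','rb')); g=c['img'].astype(int).sum(2)//8
    uv=proj(c,[[.430,-.0405,.1395],[.430,-.0405,.13],[.423,-.0405,.1395],[.4277,-.0395,.1395],[.45,-.0455,.13],[.45,-.0485,.13]]); print(k,uv.round(1).tolist())
    u,v=uv[0].round().astype(int)
    for x in range(u-14,u+30,3): print(x,g[max(0,v-16):v+14,x].tolist())
E
```

```text
eef_pos: [0.5477, 0.0057, 0.1878]
ee_rot: [3.135, 0.186, -3.138]
force: [0.9, -0.5, -0.8]
t 84.28 pos [0.5477 0.0057 0.1878] rot [ 3.135   0.1859 -3.1381] F [ 0.9 -0.5 -0.8] w 0.0115
t 84.83 pos [0.5454 0.0052 0.2358] rot [ 3.1351  0.1828 -3.1387] F [-1.  -0.3 -0.4] w 0.0112
t 85.38 pos [0.5446 0.0051 0.3041] rot [ 3.1355  0.1803 -3.1389] F [-0.3 -0.7 -1.7] w 0.0117
1 [[540.0, 159.9], [533.3, 156.6], [553.1, 160.5], [543.9, 161.8], [499.4, 146.8], [500.3, 141.8]]
526 [85, 87, 87, 86, 86, 85, 85, 83, 77, 62, 48, 42, 39, 39, 42, 49, 56, 56, 53, 50, 48, 45, 43, 41, 40, 38, 37, 37, 36, 36]
529 [87, 87, 86, 82, 66, 50, 45, 43, 43, 42, 41, 39, 38, 38, 39, 40, 40, 39, 36, 36, 36, 35, 36, 36, 36, 36, 36, 36, 35, 36]
532 [88, 87, 87, 82, 65, 48, 42, 42, 42, 42, 42, 50, 68, 79, 83, 84, 81, 65, 46, 37, 36, 36, 36, 36, 36, 36, 36, 36, 36, 36]
535 [87, 87, 86, 83, 68, 50, 43, 42, 42, 43, 43, 51, 72, 84, 86, 86, 84, 68, 48, 37, 36, 36, 36, 36, 36, 36, 36, 36, 35, 36]
538 [86, 86, 86, 84, 73, 53, 43, 42, 43, 42, 43, 50, 70, 83, 86, 87, 84, 72, 51, 39, 36, 36, 36, 36, 36, 36, 36, 36, 36, 36]
541 [87
[... 4490 characters left out ...]
88, 88, 88, 88, 87, 85, 84, 86, 87, 88, 88, 88, 88, 88, 88, 88, 88, 88, 88]
496 [88, 88, 88, 88, 88, 88, 88, 88, 88, 88, 88, 88, 88, 88, 88, 88, 87, 87, 88, 88, 88, 88, 88, 88, 88, 88, 88, 88, 88, 88]
499 [88, 88, 88, 88, 88, 88, 88, 88, 88, 88, 88, 88, 88, 88, 88, 88, 88, 88, 88, 88, 88, 87, 85, 86, 88, 87, 83, 85, 87, 88]
502 [87, 88, 88, 88, 88, 88, 88, 88, 86, 85, 87, 88, 88, 88, 88, 88, 88, 88, 88, 88, 88, 88, 88, 88, 88, 88, 88, 88, 88, 88]
505 [87, 88, 88, 88, 88, 88, 88, 88, 88, 88, 88, 88, 88, 88, 88, 88, 88, 88, 88, 88, 88, 89, 88, 88, 88, 88, 88, 88, 88, 88]
508 [88, 88, 84, 75, 78, 86, 88, 88, 88, 88, 88, 88, 88, 88, 88, 88, 88, 88, 88, 88, 88, 88, 88, 88, 88, 88, 88, 88, 88, 88]
```

```bash
python3 - <<'E'
from h import *
import pickle
C=[pickle.load(open(f'f{k}.pkl','rb'))[0] for k in(1,2,3)]
for n,P in(('strip inner-end outer',[(530.5,155.7),(499.5,142.4),(473.7,130.1)]),('strip inner-end inner',[(530.5,161.2),(499.5,147.0),(473.7,134.1)]),('bar corner',[(543,162.2),(509.5,147.7),(482,134.8)]),('strip far end outer',[(557,155.5),(520.5,142.3),(490,129.8)]),('dark foot inner end',[(528.5,148),(498,137.6),(473,127.2)])):
    x,e=tri(list(zip(C,P))); print(n,x.round(4),np.round(e,2))
E
```

```text
strip inner-end outer [ 0.4354 -0.0427  0.1394] [0.09 0.15 0.08]
strip inner-end inner [ 0.4347 -0.0393  0.139 ] [0.12 0.14 0.21]
bar corner [ 0.427  -0.0386  0.1367] [0.11 0.11 0.19]
strip far end outer [ 0.4217 -0.0435  0.14  ] [0.09 0.18 0.09]
dark foot inner end [ 0.4339 -0.0449  0.1302] [0.71 0.12 0.6 ]
```

The three-view triangulation settles it. The cheeks at the bar's ends stand at z up to 139.5, |y| 44–47, and their inner ends are at world x ≈ 0.435, exactly where the plate's front corners stop. So the lip is fully hooked when the plate butts there (tip about −54 to −55, within the 3 mm allowance). Re-inserting and pivoting down.

```bash
python3 -m inch '0 -1 0 -5 -0.3 -2 0; 0 -3 0 -9 -0.3 -4.7 -0.1; 0 -4.2 0 -12 -0.3 -4.7 -0.1; 0 -4.3 0 -14 -0.3 -4.7 -0.1; 0 -4.3 0 -14.15 -0.3 -4.7 -0.1; 0 -4.3 0 -14.15 -0.3 -4.7 -0.1'|grep -E 'pos|rot|force'; python3 -m inch '0 -0.4 0 -0.1 0 0 0; 0 -0.8 0 -0.2 0 0 0; 0 -1.05 0 -0.28 0 0 0; 0 -1.05 0 -0.28 0 0 0'
```

```text
eef_pos: [0.5016, 0.005, 0.1624]
ee_rot: [-3.141, 0.261, -3.139]
force: [0.2, -0.2, -1.6]
t: 86.68
eef_pos: [0.4909, 0.005, 0.1597]
ee_rot: [-3.141, 0.262, -3.139]
force: [0.0, -0.4, -2.2]
width: 0.0119
```

```bash
python3 -m inch '0 0.06 0 -0.2 0 1.7 0; 0 0.12 0 -0.4 0 3.4 0; 0 0.17 0 -0.58 0 5 0; 0 0.17 0 -0.58 0 5 0'|grep -E 'pos|rot|force'; python3 -m inch '0 0.05 0 -0.2 0 1.7 0; 0 0.09 0 -0.4 0 3.4 0; 0 0.13 0 -0.6 0 5 0; 0 0.13 0 -0.6 0 5 0'|grep -E 'pos|rot|force'
```

```text
eef_pos: [0.4931, 0.0051, 0.1537]
ee_rot: [-3.142, 0.174, -3.14]
force: [-0.9, 0.1, -0.3]
eef_pos: [0.4952, 0.0052, 0.1479]
ee_rot: [3.142, 0.085, -3.14]
force: [-3.5, 0.5, 5.1]
```

```bash
python3 -m inch '0 -0.15 0 -0.1 0 0.5 0; 0 -0.15 0 -0.3 0 1.5 0; 0 -0.15 0 -0.45 0 2.5 0; 0 -0.15 0 -0.45 0 2.5 0'|grep -E 'pos|rot|force'; python3 -m inch '0 -0.1 0 -0.2 0 1 0; 0 -0.1 0 -0.4 0 2.4 0; 0 -0.1 0 -0.5 0 2.4 0; 0 -0.1 0 -0.5 0 2.4 0'|grep -E 'pos|rot|force'
```

```text
eef_pos: [0.4941, 0.0051, 0.1435]
ee_rot: [-3.141, 0.041, -3.14]
force: [-2.2, -0.0, 6.4]
eef_pos: [0.4944, 0.0052, 0.1414]
ee_rot: [-3.141, 0.001, -3.139]
force: [-10.6, 2.0, 30.2]
```

```bash
python3 -m inch '0 0 0 0 0 0 0; 0 0 0 0.05 0 0 0; 0 0 0 0.1 0 0 0; 0 0 0 0.1 0 0 0'|grep -E 'pos|rot|force'; python3 -m inch '0 0 0 0.1 0 0 0; 0 0 0 0.2 0 0 0; 0 0 0 0.2 0 0 0'|grep -E 'pos|rot|force'
```

```text
eef_pos: [0.4943, 0.0052, 0.1419]
ee_rot: [-3.141, -0.0, -3.139]
force: [0.1, 0.2, -3.1]
eef_pos: [0.4943, 0.0052, 0.143]
ee_rot: [-3.141, -0.001, -3.139]
force: [4.2, -0.9, -12.7]
```

Pulling up 1.5 mm gives −12.7 N, so the clip holds. I'll lower again and nudge the lid forward to see whether it can move closer to nominal.

```bash
python3 -m inch '0 0 0 -0.1 0 0 0; 0 0 0 -0.13 0 0 0; 0 -0.2 0 -0.13 0 0 0; 0 -0.3 0 -0.13 0 0 0; 0 -0.3 0 -0.13 0 0 0'|grep -E 'pos|rot|force'
python3 - <<'E'
from h import *
c=cam('wrist'); s=st()
for n in('wrist','scene','side'):
  c=cam(n)
  for k,z in(('lid_grip',.146),('keeper',.136),('lid_lip',.132),('lid_clip',.14),('hopper_rim',.13)):
    try: print(n,k,[(np.round(x['location'],1).tolist(),round(x['p'],2),atz(c,x['location'],z)[:2].round(4)) for x in pinpoint(n,k)[:1]])
    except Exception as e: print(k,e)
E
```

```text
eef_pos: [0.4939, 0.0054, 0.1425]
ee_rot: [3.142, 0.005, -3.138]
force: [10.8, -5.1, -8.1]
t 90.22 pos [0.4939 0.0054 0.1425] rot [ 3.1415  0.0046 -3.1383] F [11.2 -3.3 -7.7] w 0.0116
wrist lid_grip [([323.8, 254.6], 0.83, array([0.4925, 0.0037]))]
wrist keeper [([440.8, 247.5], 0.88, array([0.428 , 0.0045]))]
wrist lid_lip [([441.4, 241.6], 0.59, array([0.4266, 0.0028]))]
lid_clip it knows: bean_1, bean_2, bean_3, bean_4, bean_5, bean_6, dock, gauge_grip, gauge_tip, hopper_rim, jar_sugar, keeper, lever_knob, lid_grip, lid_lip, mill, moving_roller, nip, tumbler
wrist hopper_rim []
scene lid_grip [([323.4, 201.9], 0.81, array([0.4879, 0.003 ]))]
scene keeper [([338.5, 223.9], 0.66, array([0.4184, 0.0094]))]
scene lid_lip [([338.1, 223.3], 0.91, array([0.4229, 0.0069]))]
lid_clip it knows: bean_1, bean_2, bean_3, bean_4, bean_5, bean_6, dock, gauge_grip, gauge_tip, hopper_rim, jar_sugar, keeper, lever_knob, lid_grip, lid_lip, mill, moving_roller, nip, tumbler
scene hopper_rim [([324.5, 209.3], 0.84, array([0.4781, 0.0062]))]
side lid_grip [([335.3, 199.8], 0.96, array([0.495 , 0.0031]))]
side keeper [([353.5, 207.0], 0.87, array([0.4379, 0.0028]))]
side lid_lip [([296.3, 207.8], 0.69, array([0.5926, 0.0671]))]
lid_clip it knows: bean_1, bean_2, bean_3, bean_4, bean_5, bean_6, dock, gauge_grip, gauge_tip, hopper_rim, jar_sugar, keeper, lever_knob, lid_grip, lid_lip, mill, moving_roller, nip, tumbler
side hopper_rim [([335.4, 201.4], 0.62, array([ 0.4991, -0.01  ]))]
```

```bash
python3 -m inch '0 0.15 0 -0.05 0 0 0; 0 0.15 0 -0.08 0 0 0; 0 0.15 0 -0.08 0 0 0'|grep -E 'pos|rot|force'; python3 -m inch '0.19 0 0 0 0 0 0; 0.19 0 0 0 0 0 0; 0.19 0 0 0 0 0 0; 0.19 0 0 0 0 0 0; 0.19 0 0 1 0 0 0; 0.19 0 0 2.5 0 0 0; 0.19 0 0 5 0 0 0; 0.19 0 0 9 0 0 0; 0.19 -2 0 13 0 0 0; 0.19 -2 4 15 0 0 0;0.19 -2 8 15 0 0 0;0.19 -2 8 15 0 0 0'
python3 - <<'E'
from h import *
S=[cam(n) for n in('wrist','scene','side')]
for c in S:
  for k,z in(('lid_grip',.146),('keeper',.136),('lid_lip',.132),('gauge_grip',.119),('lever_knob',.147),('tumbler',0),('jar_sugar',0),('bean_1_c',.0125)):
    print(c['name'],k,[(np.round(x['location'],1).tolist(),round(x['p'],2),atz(c,x['location'],z)[:2].round(4)) for x in pinpoint(c['name'],k)[:1]])
E
```

```text
eef_pos: [0.4951, 0.0054, 0.1418]
ee_rot: [-3.142, 0.004, -3.138]
force: [-1.5, 0.0, 0.8]
t: 92.85
eef_pos: [0.4752, 0.0872, 0.2933]
ee_rot: [3.14, 0.006, -3.136]
force: [-0.2, -0.5, -1.0]
width: 0.0167
wrist lid_grip [([300.2, 90.2], 0.98, array([0.4952, 0.0054]))]
wrist keeper [([373.9, 86.8], 0.57, array([0.4292, 0.0021]))]
wrist lid_lip [([376.1, 89.6], 0.69, array([0.4265, 0.0045]))]
wrist gauge_grip [([340.3, 183.0], 0.7, array([0.4567, 0.0976]))]
wrist lever_knob []
wrist tumbler [([172.1, 12.9], 0.87, array([ 0.6624, -0.0854]))]
wrist jar_sugar [([166.5, 239.0], 0.6, array([0.7104, 0.2212]))]
wrist bean_1_c []
scene lid_grip [([321.7, 200.3], 0.9, array([0.4945, 0.0033]))]
scene keeper []
scene lid_lip [([335.5, 221.6], 0.77, array([0.4305, 0.0088]))]
scene gauge_grip [([295.0, 235.1], 0.75, array([0.4602, 0.1046]))]
scene lever_knob [([360.4, 195.4], 0.48, array([ 0.4526, -0.0844]))]
scene tumbler [([314.3, 188.6], 0.78, array([ 0.6522, -0.0882]))]
scene jar_sugar [([211.4, 219.5], 0.82, array([0.7178, 0.219 ]))]
scene bean_1_c [([322.6, 201.9], 0.51, array([ 0.5854, -0.0699]))]
side lid_grip [([340.0, 200.9], 0.66, array([0.4803, 0.0028]))]
side keeper [([358.0, 210.6], 0.67, array([0.4205, 0.014 ]))]
side lid_lip [([356.8, 210.7], 0.9, array([0.4249, 0.0108]))]
side gauge_grip [([334.7, 229.4], 0.7, array([0.4595, 0.0992]))]
side lever_knob [([333.5, 233.9], 0.68, array([0.4452, 0.1479]))]
side tumbler [([297.4, 205.9], 0.58, array([ 0.6725, -0.0983]))]
side jar_sugar [([235.0, 262.0], 0.79, array([0.7239, 0.2215]))]
side bean_1_c [([334.6, 234.3], 0.59, array([0.4925, 0.0048]))]
```

Lid is flat and latched, gauge docked, glass and jar standing, no beans left. I drew the lid back about 1 mm at release, so I'll re-grip it, nudge it forward against its stop, and release there.

```bash
python3 -m inch '0.19 1.97 -4 0 0 0 0; 0.19 1.97 -8.18 0 0 0 0; 0.19 1.97 -8.18 -5 0 0.3 -0.2; 0.19 1.97 -8.18 -10 0 0.3 -0.2; 0.19 1.97 -8.18 -13 0 0.3 -0.2; 0.19 1.97 -8.18 -14.8 0 0.3 -0.2; 0.19 1.97 -8.18 -14.8 0 0.3 -0.2;0.19 1.97 -8.18 -14.8 0 0.3 -0.2'|grep -E 'pos|rot|force'; python3 -m inch '0 0 0 0 0 0 0; 0 0 0 0 0 0 0; 0 0 0 0 0 0 0; 0 -0.2 0 -0.05 0 0 0; 0 -0.35 0 -0.1 0 0 0; 0 -0.35 0 -0.1 0 0 0' 20; python3 -m inch '0.19 -0.05 0 0 0 0 0; 0.19 -0.05 0 0 0 0 0; 0.19 -0.05 0 0 0 0 0; 0.19 0 0 1 0 0 0; 0.19 0 0 3 0 0 0; 0.19 0 0 7 0 0 0; 0.19 -2 4 12 0 0 0; 0.19 -2 8 15 0 0 0; 0.19 -2 8 15 0 0 0'|grep -E 'pos|force|width'
python3 - <<'E'
from h import *
from scipy.optimize import least_squares
c=cam('wrist'); st(); g=cv2.GaussianBlur(c['img'].astype(float).sum(2),(0,0),.8)
# fit lid top plane: outline edges from back, right
for k in('lid_grip','lid_lip','gauge_grip','keeper'): print(k,[(np.round(x['location'],1).tolist(),round(x['p'],2),atz(c,x['location'],{'lid_grip':.146,'lid_lip':.132,'gauge_grip':.119,'keeper':.136}[k])[:2].round(4)) for x in pinpoint('wrist',k)[:1]])
X0=np.array([.482,.0045,.13])
for nm,p,o in(('back L',(48,40,4),(1,0,0)),('back R',(48,-40,4),(1,0,0)),('right B',(35,-55,4),(0,-1,0)),('right F',(-35,-55,4),(0,-1,0)),('left B',(35,55,4),(0,1,0)),('left F',(-35,55,4),(0,1,0))):
    P=X0+np.array(p)/1e3; uv=proj(c,[P])[0]; n=proj(c,[P+np.array(o)*.001])[0]-uv; s=np.linalg.norm(n); n/=s
    t=np.arange(-9,9.1,.5); Q=(uv+t[:,None]*n).astype(np.float32); v=cv2.remap(g.astype(np.float32),Q[:,0][None],Q[:,1][None],1)[0]; d=np.diff(v); i=d.argmax(); print(nm,uv.round(0),'edge off mm',round((t[i]+.25)/s,2),'step',round(float(d[i])))
E
```

```text
eef_pos: [0.4954, 0.0037, 0.1446]
ee_rot: [3.142, 0.0, -3.142]
force: [0.1, 0.2, 0.7]
t: 95.95
eef_pos: [0.4944, 0.004, 0.1452]
ee_rot: [3.141, 0.005, -3.141]
force: [4.2, -1.2, 5.8]
width: 0.0116
eef_pos: [0.4756, 0.0864, 0.2988]
force: [-0.5, -0.3, -1.0]
width: 0.0168
t 97.12 pos [0.4746 0.0852 0.2968] rot [ 3.1394  0.0078 -3.1383] F [-0.1 -0.3 -0.9] w 0.0164
lid_grip [([302.9, 86.4], 0.9, array([0.4941, 0.0017]))]
lid_lip [([379.2, 88.8], 0.92, array([0.4239, 0.0035]))]
gauge_grip [([340.9, 183.5], 0.73, array([0.457 , 0.0994]))]
keeper [([177.9, 9.0], 0.29, array([ 0.6036, -0.0637]))]
back L [267. 133.] edge off mm 0.73 step 59
back R [263.  43.] edge off mm -0.23 step 67
right B [277.  25.] edge off mm -0.61 step 42
right F [356.  25.] edge off mm -0.61 step 46
left B [281. 148.] edge off mm 0.25 step 25
left F [353. 149.] edge off mm -0.25 step 32
```

```bash
python3 -c "
from h import *
print(arm.job_done()); st()"
```

```text
the job is handed in; nothing more can be done
None
the job is handed in; nothing more can be done
```

The job is handed in at about 97 s of the 210 s allowed, with every step done in the order you asked. One check did not come out as expected: the closed lid sits about 2–3 mm further back than nominal.

- **Gap:** The lever started in a right position, so I never moved it. The thin blade slid in and the shoulder stopped it with the tip at about 59 mm, in the left half and then the right half, so the rollers are parallel. In the left half the force reached 17 N before I backed off. In the right half it was about 7 N.
- **Gauge:** It is back in its dock, and the last camera check still found it there.
- **Beans:** All six are in the hopper. One had been knocked off the board and my fifth pick closed on nothing, so I found it again beside the board and dropped it in last. I counted six in the hopper before closing the lid.
- **Lid:** The lip is under the bar and the lid is flat to within about 1 mm. The clip holds it: pulling up 1.5 mm met 12.7 N. Pressing it down took 30 N at the end.
- **Lid position:** The plate's front corners stop against the cheeks at the ends of the bar. The lip is therefore about 3–4 mm under the bar instead of the nominal 6. Nudging the lid forward did not gain more.
- **Glass and jar:** Both were found standing in the last check with all cameras, made before a final nudge of the lid.

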